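Run a batch of printed pulleys through the shuttle scanner

TASK

Unlock the scanner's shuttle by drawing its lock pin straight out and parking it upright at the closed end of the bracket's side notch, knob down on the plate, then stand all the printed pulleys together on the shuttle's tray. Push the shuttle's paddle until it is fully home under the arch, hold it there for two seconds, and let it come all the way back out with the pulleys still standing on it. Then stand every pulley upright on the floor of the finished tray, leaving the pin parked; grip the thin-walled pulleys gently (no more than 35 N of grip force) and leave the other things lying about alone.

Things in the scene. Friction and masses are not known exactly. Their poses are not given: they have to be found in the camera images.
- scanner: the scanner, fixed, at a new place and yaw each time: grey base plate 355 x 285 x 10 mm with a sliding aluminium shuttle, a black arch over its far end, and along its left (+y) side a horizontal steel bracket plate 10 mm thick, top at z 55 mm, at x -75 to 55, y 64 to 142 mm. Origin at table level; x along the shuttle's stroke, away from the robot, y left, z up
- shuttle (a joint): sprung shuttle: 0 out (towards the robot), 0.125 m fully home under the arch, at a hard stop. Its spring pushes back with 3 N when out, 8 N when home, damping 30 N per m/s; released, it comes out by itself in about a second. The pin locks it while in the bore
- tray (a point): centre of the upper face of the shuttle's tray (22 mm above the table), axes as the scanner's; moves with the shuttle. The tray is 96 (x) by 212 mm (y) inside a rim 6 mm high; four black spots for pulleys lie at x 0, y -75, -25, 25, 75 mm. With the shuttle out, the arch begins 95 mm beyond this point
- paddle (a point): middle of the front face of the black push paddle at the robot's end of the shuttle, axes as the scanner's; moves with the shuttle. The paddle is an upright plate 70 mm wide (y), 8 mm thick, from 14 to 70 mm above the table; this point is 50 mm above the table. Push it towards the scanner's +x
- pin: steel lock pin: knob 26 mm in diameter, 32 mm high, on a shank 10 mm in diameter, 42 mm long; 90 g. Origin on the axis at the underside of the knob, z up towards the knob. It starts in the bore, knob resting on the bracket plate, shank through the plate and a lug of the shuttle; 1.6 mm play; it must rise 45 mm to clear the plate
- arch (a point): centre of the top of the black arch (138 mm above the table), axes as the scanner's; the arch measures 60 mm (x) by 250 mm (y), clear height below it 110 mm above the table, 125 mm ahead of the tray's centre when the shuttle is out
- bore (a point): mouth of the bore at the upper face of the bracket plate (55 mm above the table); bore 11.6 mm in diameter, vertical
- notch (a point): the parked pin's axis at the upper face of the bracket plate (55 mm above the table), axes as the scanner's. The notch is a slot 13 mm wide right through the plate, open on the scanner's left (+y) edge 24 mm from this point, closed 6.5 mm from it towards -y. A parked pin hangs upright here, knob resting on the plate
- pulley0: white 3D-printed belt pulley, an upright cylinder 40 mm in diameter, 30 mm high (toothed waist between two flanges, black dot on top), about 30 g, thin-walled: grip it with at most 35 N a finger. Origin at the centre of its underside, z up. 2 to 4 pulleys are present; an absent one reads None. They start on the dark build plate, 85 mm apart
- pulley1: white 3D-printed belt pulley, an upright cylinder 40 mm in diameter, 30 mm high (toothed waist between two flanges, black dot on top), about 30 g, thin-walled: grip it with at most 35 N a finger. Origin at the centre of its underside, z up. 2 to 4 pulleys are present; an absent one reads None. They start on the dark build plate, 85 mm apart
- pulley2: white 3D-printed belt pulley, an upright cylinder 40 mm in diameter, 30 mm high (toothed waist between two flanges, black dot on top), about 30 g, thin-walled: grip it with at most 35 N a finger. Origin at the centre of its underside, z up. 2 to 4 pulleys are present; an absent one reads None. They start on the dark build plate, 85 mm apart
- pulley3: white 3D-printed belt pulley, an upright cylinder 40 mm in diameter, 30 mm high (toothed waist between two flanges, black dot on top), about 30 g, thin-walled: grip it with at most 35 N a finger. Origin at the centre of its underside, z up. 2 to 4 pulleys are present; an absent one reads None. They start on the dark build plate, 85 mm apart
- build_plate: dark steel printer build plate 270 x 180 x 6 mm lying fixed on the table, on the robot's left or right; origin at the centre of its underside
- finished: grey plastic open tray for finished parts, 230 (x) x 190 (y) x 25 mm outside, walls 4 mm, floor 4 mm thick, fixed on the table across the scanner from the build plate; origin at the centre of its underside
- gem: bystander: white faceted printed ornament 52 mm in diameter, 52 mm high, standing at the far end of the build plate; origin at the centre of its underside
- angle: bystander: white printed angle bracket 36 x 30 x 40 mm, standing at the far end of the build plate; origin at the centre of its underside
- scraper: bystander: scraper 180 mm long lying on the table near the robot; origin under its middle, x along it
- driver: bystander: screwdriver 170 mm long lying on the table near the robot; origin under its middle, x along it
- glue: bystander: white glue stick 28 mm in diameter, 85 mm high, standing beyond the scanner; origin at the centre of its underside
- spool: bystander: blue filament spool 90 mm in diameter, 50 mm high, lying beyond the scanner; origin at the centre of its underside
There are look-alikes about, which are no part of the job. Leave any purple or red look-alike of the pulley1 alone.

How it is judged:
On the way, in this order (a step that is already met when the one before it is completed fails the run):
1. the lock pin hangs released and upright at the closed end of the side notch, knob on the plate, the shuttle still out (horizontal distance between pin and notch below 0.01 m and z of pin in the frame of notch between -0.004 and 0.004 m and angle between pin's own z axis and vertical below 0.12 rad and contact force between the fingers and pin below 0.3 N and value of joint shuttle below 0.01 m), for 0.2 s.
2. all the pulleys stand upright and released on the shuttle's tray, the shuttle out (x of pulley0 in the frame of tray between -0.035 and 0.035 m and y of pulley0 in the frame of tray between -0.093 and 0.093 m and z of pulley0 in the frame of tray between -0.004 and 0.006 m and angle between each of pulley0, pulley1, pulley2, pulley3's own z axis and vertical below 0.15 rad and x of pulley1 in the frame of tray between -0.035 and 0.035 m and y of pulley1 in the frame of tray between -0.093 and 0.093 m and z of pulley1 in the frame of tray between -0.004 and 0.006 m and x of pulley2 in the frame of tray between -0.035 and 0.035 m and y of pulley2 in the frame of tray between -0.093 and 0.093 m and z of pulley2 in the frame of tray between -0.004 and 0.006 m and x of pulley3 in the frame of tray between -0.035 and 0.035 m and y of pulley3 in the frame of tray between -0.093 and 0.093 m and z of pulley3 in the frame of tray between -0.004 and 0.006 m and value of joint shuttle below 0.01 m and contact force between the fingers and pulley0 below 0.3 N and contact force between the fingers and pulley1 below 0.3 N and contact force between the fingers and pulley2 below 0.3 N and contact force between the fingers and pulley3 below 0.3 N), for 0.2 s.
3. the shuttle is held fully home (within 6 mm) with all the pulleys standing on it (x of pulley0 in the frame of tray between -0.035 and 0.035 m and y of pulley0 in the frame of tray between -0.093 and 0.093 m and z of pulley0 in the frame of tray between -0.004 and 0.006 m and angle between each of pulley0, pulley1, pulley2, pulley3's own z axis and vertical below 0.15 rad and x of pulley1 in the frame of tray between -0.035 and 0.035 m and y of pulley1 in the frame of tray between -0.093 and 0.093 m and z of pulley1 in the frame of tray between -0.004 and 0.006 m and x of pulley2 in the frame of tray between -0.035 and 0.035 m and y of pulley2 in the frame of tray between -0.093 and 0.093 m and z of pulley2 in the frame of tray between -0.004 and 0.006 m and x of pulley3 in the frame of tray between -0.035 and 0.035 m and y of pulley3 in the frame of tray between -0.093 and 0.093 m and z of pulley3 in the frame of tray between -0.004 and 0.006 m and value of joint shuttle above 0.119 m), for 1.5 s.
4. the shuttle is back out (within 8 mm) with all the pulleys standing on it (x of pulley0 in the frame of tray between -0.035 and 0.035 m and y of pulley0 in the frame of tray between -0.093 and 0.093 m and z of pulley0 in the frame of tray between -0.004 and 0.006 m and angle between each of pulley0, pulley1, pulley2, pulley3's own z axis and vertical below 0.15 rad and x of pulley1 in the frame of tray between -0.035 and 0.035 m and y of pulley1 in the frame of tray between -0.093 and 0.093 m and z of pulley1 in the frame of tray between -0.004 and 0.006 m and x of pulley2 in the frame of tray between -0.035 and 0.035 m and y of pulley2 in the frame of tray between -0.093 and 0.093 m and z of pulley2 in the frame of tray between -0.004 and 0.006 m and x of pulley3 in the frame of tray between -0.035 and 0.035 m and y of pulley3 in the frame of tray between -0.093 and 0.093 m and z of pulley3 in the frame of tray between -0.004 and 0.006 m and value of joint shuttle below 0.008 m), for 0.1 s.
At the end, for the whole second after the job is handed in: Every pulley stands upright (within 0.15 rad) at rest on the floor of the finished tray; the pin is parked in the notch (axis within 10 mm of the notch point, knob within 4 mm of the plate, upright within 0.12 rad); the shuttle is out (within 8 mm) (x of pulley0 in the frame of finished between -0.105 and 0.105 m and y of pulley0 in the frame of finished between -0.085 and 0.085 m and z of pulley0 in the frame of finished between 0 and 0.012 m and angle between each of pulley0, pulley1, pulley2, pulley3's own z axis and vertical below 0.15 rad and linear speed of each of pulley0, pulley1, pulley2, pulley3, pin below 0.02 m/s and x of pulley1 in the frame of finished between -0.105 and 0.105 m and y of pulley1 in the frame of finished between -0.085 and 0.085 m and z of pulley1 in the frame of finished between 0 and 0.012 m and x of pulley2 in the frame of finished between -0.105 and 0.105 m and y of pulley2 in the frame of finished between -0.085 and 0.085 m and z of pulley2 in the frame of finished between 0 and 0.012 m and x of pulley3 in the frame of finished between -0.105 and 0.105 m and y of pulley3 in the frame of finished between -0.085 and 0.085 m and z of pulley3 in the frame of finished between 0 and 0.012 m and horizontal distance between pin and notch below 0.01 m and z of pin in the frame of notch between -0.004 and 0.004 m and angle between pin's own z axis and vertical below 0.12 rad and value of joint shuttle below 0.008 m); the robot touches nothing.
It fails at once if a pulley is squeezed or pressed by the fingers too hard: more than 85 N in all, both fingers together (contact force between the fingers and pulley0 above 85 N or contact force between the fingers and pulley1 above 85 N or contact force between the fingers and pulley2 above 85 N or contact force between the fingers and pulley3 above 85 N).
It fails at once if a bystander is moved by more than 5 cm (distance of any of gem, angle, scraper, driver, glue, spool from where it was at the start of the episode above 0.05 m).
Of pulley0, pulley1, pulley2, pulley3 only 2 to 4 are there at a start; the rules pass over those that are not, and their reading is None.
At some moment in a run one of pulley0, pulley1, pulley2, pulley3 may be knocked a few centimetres aside while the robot is not near it.
It also fails if it takes over 210 s, if anything falls off the work surface, if the arm or the gripper's body presses on something with over 40 N, if the wrist force passes 120 N, or if a joint passes its speed limit or range.

ROBOT

A 6-joint arm with a two-finger parallel gripper is mounted at the origin on the work surface. World frame = base frame: x ahead of the robot, y to its left, z up, the work surface at z = 0. Lengths are in m, angles in rad, forces in N, time in s.
With the tool pointing down it reaches from about 0.275 to 1 m from the base axis. Payload 8.4 kg.
Tool frame: the origin (TCP) lies at the very end of the fingers, on their centre line; the grasp point (between the pads) lies 19 mm behind it; z points along the fingers, y is the line along which they close (so a half turn about z gives the same grasp; the last joint's range is limited). The gripper opens to 85 mm and grips with 20 to 120 N. Pads are 22 mm wide; open, the fingers measure 114 mm over their backs; the gripper's body (76 mm by 85 mm) begins 54 mm behind the grasp point. The pads swing forward as they close: fully open they stand 13 mm farther back than shut.
Start: joints at [1.292, 0.353, 1.633, -0, 1.155, -0.002], TCP at [0.171, 0.601, 0.231] pointing down, gripper open.
Joint ranges: [-2.63, 2.63], [-0.92, 2.1], [0.06, 2.66], [-1.3, 4.44], [0, 2.69], [-3.02, 3.02]. Speed limits (rad/s): [2.22, 2.22, 2.79, 3.14, 3.14, 3.14].

INTERFACE

Orientations are given as a rotation vector (axis times angle).
In Python, from workcell import read_state, cams, order gives the robot as it stands.
- The arm moves only by the tool step_arm, never from a script. Its argument "commands" is a list that holds one entry, the list of rows, each a list of 6 numbers: the shift along the tool's x, y, z in units of 0.025 m (1.0 is 0.025 m), then the turn, a rotation vector about the tool's x, y, z in units of 1.5 rad (1.0 is 1.5 rad). In form: [[[x, y, z, ax, ay, az], ...]]. A call has 1 to 5 rows; each row shifts and turns the commanded pose from where the row before left it, along the tool's axes as they then stand; what a row does not reach is not made up. A row lasts 1/10 s, in which the tool goes at most 50 mm and 8.59 degrees, less where a joint would pass 70% of its speed; a pose out of reach is approached as far as the arm can. A call with a number of a shift or a turn outside -1 to 1 is refused whole. A call with a gripper value outside its range is refused whole. "gripper" is the opening, from 0 (shut) to 1 (fully open), set as the call begins (left out, the last holds). The fingers move at their own pace and stop on an object; the grip force is fixed at half the most. Time passes only in rows, so rows that do not move let the fingers close. It gives the time, the measured TCP pose, the force, the opening and the grip force at its end, in the units of the state.
- read_state(): the state, without advancing time (a new reading comes with each control period).
- cams.get_image(name): name is "scene" or "top" or "wrist"; returns the picture (480x640x3 uint8, red, green, blue); there is no depth.
- cams.camera_params(name): a dict with "fx", "fy", "cx", "cy" (pixels), "distortion" ([k1, k2, p1, p2, k3] as OpenCV has them; the pictures are not rectified), "world_from_camera" (4x4, takes a point from camera to world coordinates); the wrist camera has in their place "mount" (4x4, takes a point from camera to tool coordinates, whose origin is the TCP and whose axes are the flange's). Camera axes: x right, y up, looking along -z (the intrinsics and any distortion apply to the point x, -y, -z); pixel columns grow to the right and rows downward; lengths in m; the calibration is good to about 2 mm. A picture is of the moment at which its call begins: read the wrist's pose just before it. camera_params takes no time and is no camera call.
- order.sign_off(): hands the job in; it is judged then, once.
The state is a dict: "time": time; "qpos": joint angles; "joint_velocities": joint speeds; "effort": joint torques, N m; "position": TCP position; "tcp_rot": TCP orientation; "contact_force": force on the tool from outside, world axes, zero at the start; "wrist_torque": the same for the moment, N m; "grip_width": finger opening in m; "gripper_force": force on a finger pad.
Only numpy, scipy, OpenCV 4.12 (cv2) and the standard library are available. Lean on these libraries where they do the work, as an engineer would, in place of code of your own. Each camera call takes 0.05 s, during which the arm holds its last target. There are 200 camera calls.

## Working session

There is one attempt and no reset: what is moved stays moved. The work goes in short steps, Python scripts to look and compute and a tool call to move; the robot and the scene stay as the last step left them, time stands still between calls to the robot, and variables do not carry over. Pictures are saved under pics/ and viewed, at most 14 in all, crops included, and the job is handed in when it is done.

Besides the shell and the picture viewer there is one more tool, called after "Call:" by a JSON object that holds its "name" and its "arguments". step_arm: Moves the arm, as the interface text tells. Shifts and turns lie within -1 to 1; 1 stands for 0.025 m of shift or 1.5 rad of turn. Its arguments: {"type":"object","properties":{"commands":{"type":"array","items":{"type":"array","items":{"type":"array","items":{"type":"number","minimum":-1,"maximum":1}}}},"gripper":{"type":"number"}},"required":["commands"]}

```bash
ls; mkdir -p pics
python3 - <<'E'
from workcell import read_state, cams, order
import cv2
print(read_state())
for n in ["scene","top","wrist"]:
    print(n,cams.camera_params(n))
    cv2.imwrite(f"pics/{n}0.png",cams.get_image(n)[:,:,::-1])
E
```

```text
pics
{'time': 0.0, 'qpos': array([ 1.29159723e+00,  3.53664970e-01,  1.63410487e+00, -6.44161879e-06,
        1.15521282e+00, -2.40745170e-03]), 'joint_velocities': array([-0.00072513,  0.00056369, -0.00022619, -0.00089078, -0.00154518,
       -0.00162392]), 'effort': array([ 5.69257827e-04, -6.05234742e+01, -3.42077637e+01,  4.01071031e-05,
        9.05907626e-03, -6.64154129e-06]), 'position': array([0.17067276, 0.60076266, 0.2305637 ]), 'tcp_rot': array([-4.33366436e-01, -3.11136695e+00,  2.16297260e-03]), 'contact_force': array([-0.16673386, -0.37271214,  0.28940149]), 'wrist_torque': array([ 0.01740495, -0.03216846,  0.01816932]), 'gripper_force': 0.0, 'grip_width': 0.08536317232215361}
scene {'fx': 604.609075108468, 'fy': 604.609075108468, 'cx': 322.70324326095147, 'cy': 238.01969232106435, 'distortion': array([0.05599011, 0.        , 0.        , 0.        , 0.        ]), 'world_from_camera': array([[-0.29114742, -0.80768344,  0.51271887,  1.22053595],
       [ 0.95660879, -0.23933007,  0.16619487,  0.1666269 ],
       [-0.0115238 ,  0.53885859,  0.84231741,  1.24242372],
     
[... 462 characters left out ...]
e-04,  1.09791805e-01,  9.93954514e-01,
         1.65770985e+00],
       [ 0.00000000e+00,  0.00000000e+00,  0.00000000e+00,
         1.00000000e+00]])}
wrist {'fx': 344.09950553675884, 'fy': 344.09950553675884, 'cx': 319.729093845573, 'cy': 237.85793534224538, 'distortion': array([-0.04675725,  0.        ,  0.        ,  0.        ,  0.        ]), 'mount': array([[-6.70127893e-04,  9.50927931e-01,  3.09411735e-01,
         7.86408614e-02],
       [ 9.99999635e-01,  8.01340894e-04, -2.96982238e-04,
         1.15361007e-03],
       [-5.30352981e-04,  3.09411423e-01, -9.50928120e-01,
        -1.43400937e-01],
       [ 0.00000000e+00,  0.00000000e+00,  0.00000000e+00,
         1.00000000e+00]])}
```

View pics/top0.png

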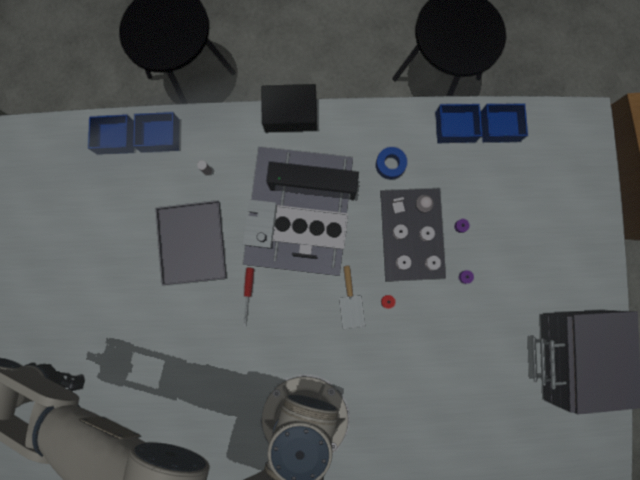

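View pics/scene0.png

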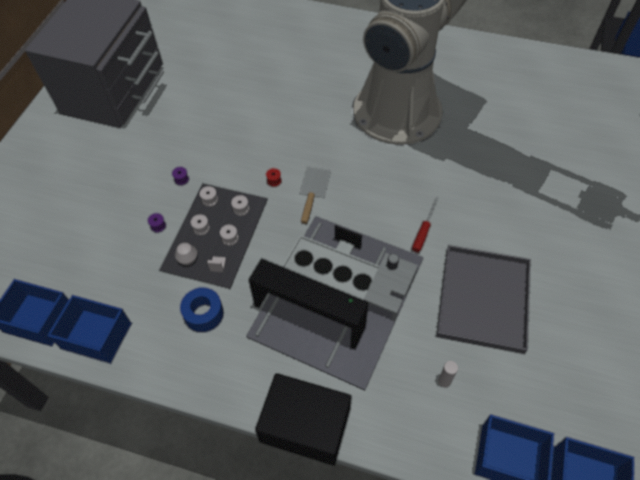

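View pics/wrist0.png

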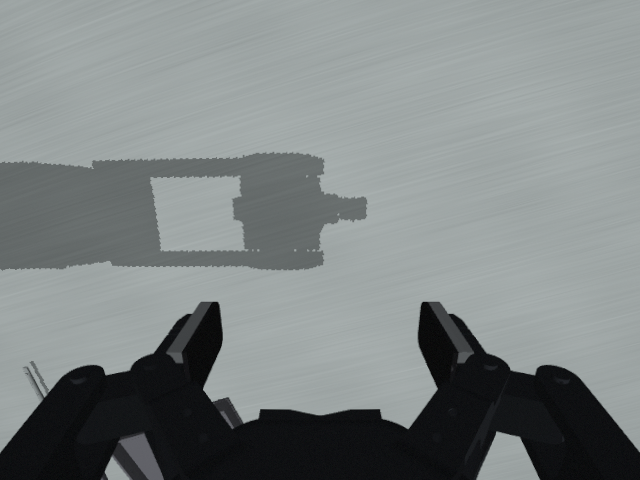

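The top view shows four white pulleys on the dark plate at about (400,231), (428,233), (404,262) and (433,263). The gem is at (425,203) and the angle at (399,205). The purple look-alikes at (462,226) and (466,277) and the red one at (388,301) are off the plate, so I leave them. The pin knob is at (262,237), the notch at (253,213), the paddle at (305,256), and the finished tray at (191,243). Next I'll locate these coarsely with both fixed cameras.

```bash
cat > h.py <<'E'
import numpy as np, cv2
from scipy.spatial.transform import Rotation as R
from workcell import read_state, cams
def grab(n):
    s=read_state(); im=cams.get_image(n); return s,im
def cam(n,s=None):
    p=cams.camera_params(n)
    K=np.array([[p['fx'],0,p['cx']],[0,p['fy'],p['cy']],[0,0,1]])
    if n=='wrist':
        T=np.eye(4);T[:3,:3]=R.from_rotvec(s['tcp_rot']).as_matrix();T[:3,3]=s['position'];T=T@p['mount']
    else: T=p['world_from_camera']
    return K,p['distortion'],T
def ray(n,uv,s=None):
    K,d,T=cam(n,s)
    q=cv2.undistortPoints(np.array([[uv]],float),K,d)[0,0]
    v=T[:3,:3]@np.array([q[0],-q[1],-1]); return T[:3,3],v/np.linalg.norm(v)
def onz(n,uv,z,s=None):
    o,v=ray(n,uv,s); return o+v*(z-o[2])/v[2]
def tri(rays):
    A=sum(np.eye(3)-np.outer(v,v) for o,v in rays); b=sum((np.eye(3)-np.outer(v,v))@o for o,v in rays)
    p=np.linalg.solve(A,b); return p,max(np.linalg.norm(np.cross(p-o,v)) for o,v in rays)
def proj(n,P,s=None):
    K,d,T=cam(n,s); Q=(np.linalg.inv(T)@np.append(P,1))[:3]
    q=np.array([Q[0],-Q[1],-Q[2]]); return cv2.projectPoints(q.reshape(1,1,3),np.zeros(3),np.zeros(3),K,d)[0].ravel()
def white(im,lo=150):
    h=cv2.cvtColor(im,cv2.COLOR_RGB2HSV); return ((h[...,1]<45)&(h[...,2]>lo)).astype(np.uint8)
def blobs(m,amin=20,amax=1e6):
    n,l,st,c=cv2.connectedComponentsWithStats(m); return [(c[i].round(1),int(st[i,4])) for i in range(1,n) if amin<st[i,4]<amax]
def to(xyz,yaw,s=None):
    """displacement in tool units & turn about tool z (units) so tool y points along world angle yaw (mod pi)"""
    s=s or read_state(); M=R.from_rotvec(s['tcp_rot']).as_matrix()
    d=M.T@(np.array(xyz)-s['position'])/0.025
    ty=M[:,1]; a=np.arctan2(ty[1],ty[0]); e=(yaw-a+np.pi/2)%np.pi-np.pi/2
    print('pos',s['position'].round(4),'tooly yaw',round(a,4),'tilt',np.round(M[:,2],4),'t',s['time'])
    print('  shift units',d.round(3),' turn z units',round(-e/1.5,4)); return d
E
python3 - <<'E'
from h import *
T={'bl':(243,266),'br':(341,274),'tl':(259,148),'tr':(354,157)}
for k,v in T.items(): print(k,onz('top',v,0.01).round(3))
im=cv2.imread('pics/top0.png')[:,:,::-1].copy(); sc=cv2.imread('pics/scene0.png')[:,:,::-1].copy()
print(im[231,400],im[190,330],sc[192,207])
mt=white(im,130); ms=white(sc,130)
print('top',[b for b in blobs(mt[:, :],20,400) ]); print('scene',[b for b in blobs(ms,20,900)])
for a,b in [((400,231),(229,233)),((428,233),(200,223)),((404,262),(240,203)),((433,263),(208,193)),((262,237),(392,260)),((253,213),(399,294)),((305,256),(348,237))]:
    p,e=tri([ray('top',a),ray('scene',b)]);print(a,p.round(3),round(e,4))
for v in [(157,207),(220,202),(227,277),(163,284)]: print('fin',onz('top',v,0.025).round(3))
E
```

```text
bl [0.448 0.167 0.01 ]
br [ 0.416 -0.117  0.01 ]
tl [0.798 0.115 0.01 ]
tr [ 0.762 -0.167  0.01 ]
[41 42 42] [28 31 31] [72 70 70]
top [(array([201.2, 164.4]), 39), (array([398.2, 206.7]), 59), (array([400.2, 231. ]), 76), (array([427.3, 232.8]), 66), (array([403.9, 261.9]), 80), (array([433.3, 262.1]), 64)]
scene [(array([593.8,  79.8]), 23), (array([356.9, 105.1]), 29), (array([400., 136.]), 66), (array([562.5, 188.4]), 841), (array([207.4, 192.6]), 118), (array([239.2, 201.7]), 127), (array([198.8, 221.2]), 128), (array([227.9, 231.5]), 129), (array([344. , 247.6]), 115), (array([183.6, 248.8]), 103), (array([217.8, 260.2]), 70), (array([201.9, 309.6]), 42), (array([637.5, 469.4]), 61)]
(400, 231) [ 0.534 -0.291  0.033] 0.0
(428, 233) [ 0.526 -0.371  0.03 ] 0.0014
(404, 262) [ 0.444 -0.298  0.033] 0.0005
(433, 263) [ 0.439 -0.383  0.035] 0.0011
(262, 237) [0.524 0.102 0.078] 0.0004
(253, 213) [0.594 0.132 0.062] 0.0034
(305, 256) [ 0.469 -0.015  0.041] 0.0006
fin [0.627 0.418 0.025]
fin [0.636 0.23  0.025]
fin [0.416 0.212 0.025]
fin [0.4   0.4   0.025]
```

```bash
python3 -c "
from h import *
to((.545,.12,.2),1.571-.13)"
```

```text
pos [0.1707 0.6008 0.2307] tooly yaw 1.294 tilt [-3.0e-04 -1.1e-03 -1.0e+00] t 0.15
  shift units [-19.659 -14.409   1.244]  turn z units -0.098
```

Call:
{"name": "step_arm", "arguments": {"commands": [[[-0.98,-0.72,0.06,0,0,0],[-0.98,-0.72,0.06,0,0,0],[-0.98,-0.72,0.06,0,0,0],[-0.98,-0.72,0.06,0,0,0],[-0.98,-0.72,0.06,0,0,0]]]}}

```text
time: 0.65
position: [0.2645, 0.48, 0.2235]
tcp_rot: [-0.433, -3.112, 0.001]
contact_force: [0.2, 0.4, 0.2]
grip_width: 0.0857
gripper_force: 0.0
```

Call:
{"name": "step_arm", "arguments": {"commands": [[[-0.98,-0.72,0.06,0,0,0],[-0.98,-0.72,0.06,0,0,0],[-0.98,-0.72,0.06,0,0,0],[-0.98,-0.72,0.06,0,0,0],[-0.98,-0.72,0.06,0,0,0]]]}}

```text
time: 1.15
position: [0.3578, 0.36, 0.2161]
tcp_rot: [-0.433, -3.111, 0.0]
contact_force: [1.2, -0.3, -0.4]
grip_width: 0.0851
gripper_force: 0.0
```

Call:
{"name": "step_arm", "arguments": {"commands": [[[-0.98,-0.72,0.06,0,0,0],[-0.98,-0.72,0.06,0,0,0],[-0.98,-0.72,0.06,0,0,0],[-0.98,-0.72,0.06,0,0,0],[-0.98,-0.72,0.06,0,0,0]]]}}

```text
time: 1.65
position: [0.4511, 0.2399, 0.2086]
tcp_rot: [-0.433, -3.111, 0.0]
contact_force: [-0.3, 0.1, -0.3]
grip_width: 0.0853
gripper_force: 0.0
```

Call:
{"name": "step_arm", "arguments": {"commands": [[[-0.98,-0.72,0.06,0,0,0],[-0.98,-0.72,0.06,0,0,0],[-0.98,-0.72,0.06,0,0,0],[-0.98,-0.72,0.06,0,0,-0.05],[-0.98,-0.72,0.06,0,0,-0.048]]]}}

```text
time: 2.15
position: [0.5459, 0.1212, 0.201]
tcp_rot: [-0.199, -3.135, 0.0]
contact_force: [-0.4, 0.1, 0.7]
grip_width: 0.0855
gripper_force: 0.0
```

```bash
python3 -c "
from h import *
to((.545,.12,.2),1.571-.13)
s,im=grab('wrist'); np.save('w1.npy',np.r_[s['position'],s['tcp_rot']]); cv2.imwrite('pics/w1.png',im[:,:,::-1]); print(read_state()['position'], s['position'])"
```

```text
pos [0.5459 0.1212 0.201 ] tooly yaw 1.4438 tilt [-5.e-04 -1.e-04 -1.e+00] t 2.15
  shift units [ 0.028 -0.054  0.042]  turn z units 0.0018
[0.54884036 0.11867052 0.20106625] [0.5458729  0.12124453 0.20104344]
```

View pics/w1.png

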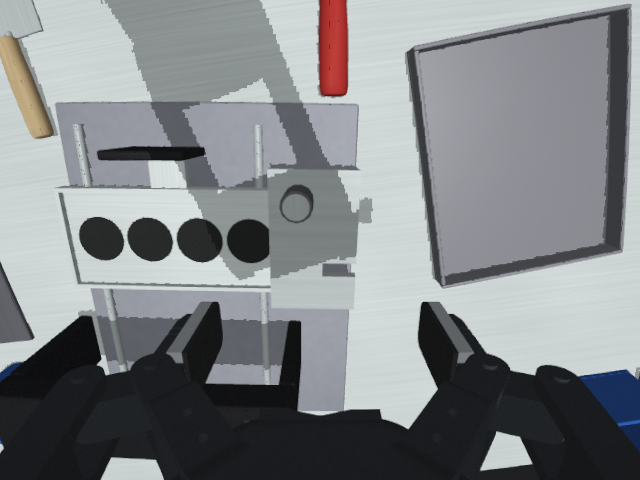

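The wrist view shows the pin knob at about (296,204), the notch at about (322–355, 270), the four black tray spots at rows 235–242, the paddle at (150,153), and the finished tray on the right. I'll enlarge the notch and knob.

```bash
python3 -c "
from h import *
im=cv2.imread('pics/w1.png'); c=im[160:320,260:380]; cv2.imwrite('pics/w1c.png',cv2.resize(c,None,fx=5,fy=3.75,interpolation=cv2.INTER_NEAREST))
g=cv2.cvtColor(im,cv2.COLOR_BGR2GRAY)
print(g[255:285,340]); print(g[255:285,350]); print(g[268,310:365]);print(g[272,310:365])
"
```

```text
[128 127 128 130 131 182 197 195 158 107  95  96  95  95  94  95  94  98
  99 101 100 140 184 194 193 193 192 190 189 189]
[128 128 180 198 200 199 197 196 180 152 140 138 136 147 151 149 145 121
 102 102 102 122 181 196 195 194 192 191 190 188]
[194 194 194 194 194 194 195 195 195 194 194 194 149 103  95  95  94  95
  95  94  94  94  96  94  94  94  94  94  94  95  95  95  97  96  96  96
  96 150 160 159 147 207 216 216 216 216 216 215 215 216 215 216 215 215
 215]
[192 192 192 191 192 192 192 191 192 192 192 191 135 101 100  99  98  98
  99  98  99 100  99  99 100  99  99 100  99  99  98  98  98  99  98  99
  99  98 130 133 121 168 177 176 186 211 216 215 215 215 214 215 214 214
 213]
```

View pics/w1c.png

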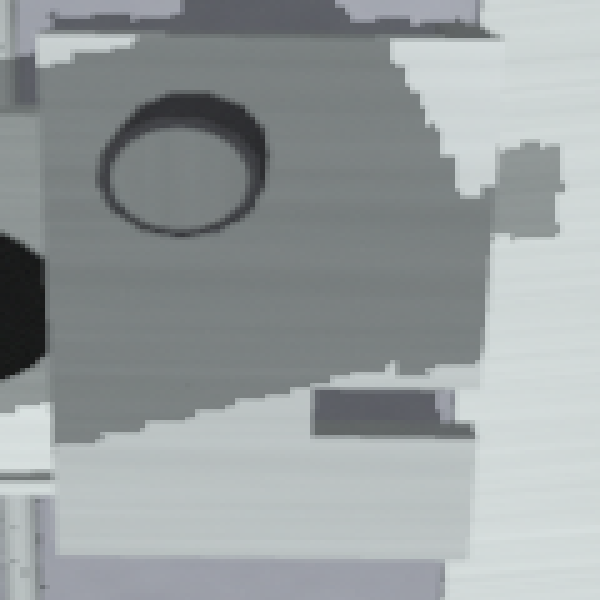

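Zoomed in, the notch is a rectangular slot: closed edge at u=322.05, sides at v=263.1 and v=276.1. The knob's top face is centred near (295.7,207.5). Computing positions.

Run:
```python
from h import *
w=np.load('w1.npy'); s={'position':w[:3],'tcp_rot':w[3:]}
f=lambda uv,z:onz('wrist',uv,z,s)
im=cv2.imread('pics/w1.png'); g=cv2.cvtColor(im,cv2.COLOR_BGR2GRAY)
a=f((322.05,263.13),.055);b=f((322.05,276.07),.055);print('slot',a.round(4),b.round(4),np.linalg.norm(a-b))
k=f((295.6,207.4),.087);print('knob',k.round(4))
# bracket right edge / far edge, spots
print('brk',[f(p,.055).round(4) for p in [(353.2,308),(271,309)]])
n,l,st,c=cv2.connectedComponentsWithStats((g[190:300,60:271]<45).astype(np.uint8))
sp=[f(c[i]+[60,190],.022) for i in range(1,n) if st[i,4]>300]
print('spots',[(st[i,:2]+[60,190],st[i,4],f(c[i]+[60,190],.022).round(4)) for i in range(1,n) if st[i,4]>300])
print('plate',[f(p,.01).round(4) for p in [(57,103),(358,104)]])
print('paddle top',[f(p,.07).round(4) for p in [(98,150),(204,148),(106,158),(203,156)]])
```

```text
slot [0.5857 0.1194 0.055 ] [0.5984 0.1178 0.055 ] 0.012806980110413617
knob [0.5246 0.1065 0.087 ]
brk [array([0.6351, 0.143 , 0.055 ]), array([0.6262, 0.0653, 0.055 ])]
spots [(array([ 80, 217]), np.int32(1402), array([ 0.5443, -0.0991,  0.022 ])), (array([128, 218]), np.int32(1438), array([ 0.5518, -0.0495,  0.022 ])), (array([178, 219]), np.int32(1468), array([5.59e-01, 2.00e-04, 2.20e-02])), (array([228, 220]), np.int32(1444), array([0.5662, 0.0489, 0.022 ]))]
plate [array([ 0.4128, -0.1088,  0.01  ]), array([0.4529, 0.1696, 0.01  ])]
paddle top [array([ 0.4618, -0.0438,  0.07  ]), array([0.4722, 0.0409, 0.07  ]), array([ 0.4688, -0.0392,  0.07  ]), array([0.4781, 0.0387, 0.07  ])]
```

```bash
python3 -c "
from h import *
to((.5246,.1065,.15),1.424)"
```

```text
pos [0.5488 0.1187 0.2011] tooly yaw 1.4477 tilt [ 0.0019 -0.0016 -1.    ] t 2.2
  shift units [ 0.907 -0.6    2.042]  turn z units 0.0158
```

Call:
{"name": "step_arm", "arguments": {"commands": [[[0.45,-0.3,0,0,0,0.016],[0.45,-0.3,0.5,0,0,0],[0,0,0.8,0,0,0],[0,0,0.74,0,0,0],[0,0,0,0,0,0]]]}}

```text
time: 2.7
position: [0.5183, 0.1107, 0.1482]
tcp_rot: [-0.242, -3.128, 0.002]
contact_force: [-0.0, -0.0, 0.5]
grip_width: 0.0855
gripper_force: 0.0
```

```bash
cat > knob.py <<'E'
from h import *
s,im=grab('wrist'); print(s['position'].round(4)); cv2.imwrite('pics/w2.png',im[:,:,::-1])
g=cv2.cvtColor(im,cv2.COLOR_RGB2GRAY)
p=proj('wrist',np.array([.5246,.1065,.087]),s); print('pred',p.round(1))
u,v=p.round().astype(int); print(g[v,u-40:u+40:1].tolist()); print(g[v-40:v+40,u].tolist())
to((.5246,.1065,.062),1.424)
E
python3 knob.py
```

```text
[0.5183 0.1107 0.1482]
pred [313.3 266.1]
[145, 145, 145, 145, 145, 145, 138, 128, 125, 125, 125, 125, 125, 125, 126, 126, 124, 126, 125, 125, 103, 72, 64, 67, 117, 127, 127, 128, 127, 128, 127, 127, 127, 127, 128, 126, 126, 126, 125, 127, 128, 128, 127, 129, 128, 126, 127, 127, 126, 127, 126, 125, 125, 124, 124, 123, 112, 78, 61, 58, 87, 119, 125, 125, 124, 125, 125, 124, 124, 124, 124, 125, 124, 124, 124, 123, 124, 124, 124, 124]
[127, 127, 127, 128, 127, 127, 127, 97, 59, 49, 49, 50, 49, 51, 50, 48, 50, 50, 50, 47, 50, 55, 65, 66, 73, 109, 125, 128, 127, 128, 127, 128, 128, 127, 127, 128, 127, 128, 128, 127, 128, 128, 127, 128, 128, 127, 128, 127, 128, 128, 127, 127, 128, 127, 127, 115, 82, 81, 117, 125, 125, 124, 124, 124, 124, 125, 126, 126, 126, 127, 179, 192, 193, 192, 192, 192, 191, 190, 190, 193]
pos [0.5194 0.1109 0.1495] tooly yaw 1.4165 tilt [-2.9e-03 -5.0e-04 -1.0e+00] t 2.75
  shift units [-0.244 -0.137  3.501]  turn z units -0.005
```

The knob's top disc appears at (313.0,266.0) and the prediction was (313.3,266.1). The two views agree, so the knob's position and its 87 mm top height are confirmed.

Call:
{"name": "step_arm", "arguments": {"commands": [[[-0.24,-0.14,0.8,0,0,-0.005],[0,0,0.8,0,0,0],[0,0,0.6,0,0,0],[0,0,0,0,0,0],[0,0,0,0,0,0]]]}}

```text
time: 3.25
position: [0.5267, 0.1067, 0.0962]
tcp_rot: [0.23, 3.133, 0.0]
contact_force: [1.2, 0.3, 0.3]
grip_width: 0.085
gripper_force: 0.0
```

```bash
python3 -c "
from h import *
to((.5246,.1065,.062),1.424)"
```

```text
pos [0.5267 0.1067 0.0962] tooly yaw 1.4244 tilt [ 5.e-04  1.e-04 -1.e+00] t 3.25
  shift units [ 0.085 -0.021  1.369]  turn z units 0.0003
```

Call:
{"name": "step_arm", "arguments": {"commands": [[[0.085,-0.02,0.5,0,0,0],[0,0,0.5,0,0,0],[0,0,0.37,0,0,0],[0,0,0,0,0,0],[0,0,0,0,0,0]]], "gripper": 0.6}}

```text
time: 3.75
position: [0.5241, 0.1062, 0.0606]
tcp_rot: [-0.23, -3.132, 0.0]
contact_force: [0.3, 0.6, 0.0]
grip_width: 0.0514
gripper_force: 0.0
```

Call:
{"name": "step_arm", "arguments": {"commands": [[[0,0,0,0,0,0],[0,0,0,0,0,0],[0,0,0,0,0,0],[0,0,0,0,0,0]]], "gripper": 0.33}}

```text
time: 4.15
position: [0.5245, 0.1063, 0.0613]
tcp_rot: [0.23, 3.133, 0.0]
contact_force: [-0.7, 0.6, -0.1]
grip_width: 0.0283
gripper_force: 0.0
```

Call:
{"name": "step_arm", "arguments": {"commands": [[[0,0,0,0,0,0],[0,0,0,0,0,0],[0,0,0,0,0,0]]], "gripper": 0.29}}

```text
time: 4.45
position: [0.5245, 0.1062, 0.0613]
tcp_rot: [0.229, 3.133, 0.0]
contact_force: [-1.2, -0.9, 5.5]
grip_width: 0.0257
gripper_force: 21.9
```

Call:
{"name": "step_arm", "arguments": {"commands": [[[0,0,0,0,0,0],[0,0,0,0,0,0],[0,0,0,0,0,0]]], "gripper": 0.25}}

```text
time: 4.75
position: [0.5245, 0.1062, 0.0615]
tcp_rot: [0.23, 3.133, 0.0]
contact_force: [-2.0, -0.3, 7.6]
grip_width: 0.0242
gripper_force: 58.4
```

Call:
{"name": "step_arm", "arguments": {"commands": [[[0,0,-0.3,0,0,0],[0,0,-0.4,0,0,0],[0,0,-0.4,0,0,0],[0,0,-0.4,0,0,0],[0,0,-0.4,0,0,0]]]}}

```text
time: 5.25
position: [0.5244, 0.1063, 0.1096]
tcp_rot: [0.23, 3.133, 0.0]
contact_force: [0.0, -0.6, -0.4]
grip_width: 0.0243
gripper_force: 58.9
```

Call:
{"name": "step_arm", "arguments": {"commands": [[[0,0,-0.3,0,0,0],[0,0,0,0,0,0],[0,0,0,0,0,0]]]}}

```text
time: 5.55
position: [0.5243, 0.1063, 0.1162]
tcp_rot: [0.23, 3.133, 0.0]
contact_force: [-0.2, -0.6, -1.7]
grip_width: 0.0245
gripper_force: 58.9
```

```bash
python3 -c "
from h import *
to((.5245+.0684,.1062+.0185,.1115),1.424)
s,im=grab('wrist'); np.save('w3.npy',np.r_[s['position'],s['tcp_rot']]); cv2.imwrite('pics/w3.png',im[:,:,::-1]);print(s['contact_force'],s['grip_width'])
g=cv2.cvtColor(im,cv2.COLOR_RGB2GRAY)
for P in [(.5246,.1065,.087),(.5246,.1065,.055),(.593,.125,.055)]: print(proj('wrist',np.array(P),s).round(1))"
```

```text
pos [0.5243 0.1063 0.1162] tooly yaw 1.4245 tilt [ 3.e-04  1.e-04 -1.e+00] t 5.55
  shift units [-2.606  1.129  0.187]  turn z units 0.0003
[-0.21519431 -0.62353402 -1.69362904] 0.024489762564226632
[318.2 277. ]
[318.4 256. ]
[359.1 342.8]
```

View pics/w3.png

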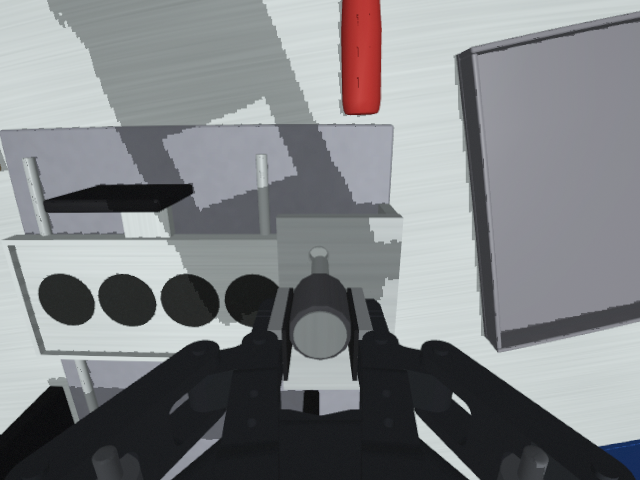

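The pin is held clear of the plate, with the bore visible behind it at (319,253). Next I move over the notch.

Call:
{"name": "step_arm", "arguments": {"commands": [[[-0.6,0.26,0,0,0,0],[-0.6,0.26,0,0,0,0],[-0.6,0.26,0,0,0,0],[-0.6,0.26,0,0,0,0],[-0.21,0.09,0,0,0,0]]]}}

```text
time: 6.1
position: [0.5941, 0.125, 0.1155]
tcp_rot: [0.229, 3.133, 0.0]
contact_force: [-0.1, -0.3, -1.4]
grip_width: 0.0242
gripper_force: 58.9
```

Call:
{"name": "step_arm", "arguments": {"commands": [[[0,0,0,0,0,0],[0,0,0,0,0,0],[0,0,0,0,0,0]]]}}

```text
time: 6.4
position: [0.5921, 0.1244, 0.1158]
tcp_rot: [-0.23, -3.132, 0.0]
contact_force: [-0.6, 0.8, -1.4]
grip_width: 0.0241
gripper_force: 58.9
```

```bash
python3 -c "
from h import *
to((.5243+.0684,.1063+.0185,.1115),1.424)
s,im=grab('wrist'); np.save('w4.npy',np.r_[s['position'],s['tcp_rot']]); cv2.imwrite('pics/w4.png',im[150:400,200:440,::-1]);
cv2.imwrite('pics/w4c.png',cv2.resize(im[210:350,260:400,::-1],None,fx=4,fy=4,interpolation=0))
for P in [(.593,.125,.055)]: print(proj('wrist',np.array(P),s).round(1))"
```

```text
pos [0.5921 0.1244 0.1158] tooly yaw 1.4245 tilt [-1.e-03 -2.e-04 -1.e+00] t 6.4
  shift units [-0.023  0.018  0.171]  turn z units 0.0003
[319.1 257.2]
```

View pics/w4c.png

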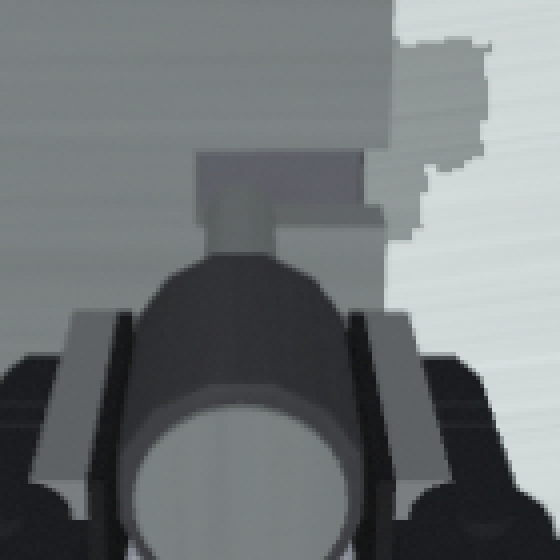

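The shank sits over the slot. It is centred at u=320, and the closed edge is at u≈309. The front edge of the shank's tip is near v=255.7. I'll check its position along scanner x.

Run:
```python
from h import *
w=np.load('w4.npy'); s={'position':w[:3],'tcp_rot':w[3:]}
ex=np.array([.9892,-.1465]);ey=np.array([.1465,.9892])
f=lambda uv,z:onz('wrist',uv,z,s)[:2]
for n,uv,z in [('tipfront',(319.9,255.6),.0675),('slot near',(320,247.3),.055),('slot far',(340,265.8),.055),('closed',(308.9,255),.055)]:
    p=f(uv,z);print(n,p.round(4),'ex',(p@ex).round(4),'ey',(p@ey).round(4))
p=np.array([.593,.125]);print('notch',p@ex,p@ey)
im=cv2.cvtColor(cv2.imread('pics/w4.png'),cv2.COLOR_BGR2GRAY)
print(im[90:120,120].tolist(),im[90:125,135].tolist(),im[103,100:150].tolist())
```

```text
tipfront [0.5872 0.1264] ex 0.5624 ey 0.211
slot near [0.5865 0.1265] ex 0.5616 ey 0.2111
slot far [0.6008 0.1374] ex 0.5742 ey 0.2239
closed [0.5905 0.1188] ex 0.5668 ey 0.204
notch 0.5682831 0.2105245
[130, 131, 130, 128, 127, 126, 126, 116, 102, 96, 96, 95, 95, 95, 96, 97, 99, 99, 100, 99, 99, 99, 100, 98, 99, 100, 100, 99, 99, 99] [130, 130, 130, 129, 127, 127, 126, 113, 100, 97, 96, 96, 95, 96, 96, 96, 97, 95, 96, 95, 97, 98, 100, 100, 100, 99, 110, 124, 128, 128, 127, 127, 126, 125, 125] [127, 127, 127, 127, 126, 127, 127, 126, 119, 99, 95, 97, 96, 96, 96, 96, 95, 96, 95, 95, 95, 97, 96, 96, 96, 94, 96, 95, 96, 96, 95, 96, 96, 96, 95, 96, 96, 97, 96, 95, 96, 96, 96, 96, 95, 96, 96, 96, 96, 91]
```

Call:
{"name": "step_arm", "arguments": {"commands": [[[-0.025,0,0.3,0,0,0],[0,0,0.3,0,0,0],[0,0,0.2,0,0,0],[0,0,0.2,0,0,0],[0,0,0,0,0,0]]]}}

```text
time: 6.95
position: [0.593, 0.1245, 0.09]
tcp_rot: [-0.229, -3.132, 0.001]
contact_force: [0.4, 0.1, -1.1]
grip_width: 0.024
gripper_force: 58.9
```

Call:
{"name": "step_arm", "arguments": {"commands": [[[0,0,0,0,0,0]]]}}

```text
time: 7.05
position: [0.5936, 0.1246, 0.0909]
tcp_rot: [-0.23, -3.133, 0.0]
contact_force: [0.1, 0.0, -0.4]
grip_width: 0.0243
gripper_force: 58.9
```

Call:
{"name": "step_arm", "arguments": {"commands": [[[0,0,0.3,0,0,0],[0,0,0.3,0,0,0],[0,0,0.3,0,0,0],[0,0,0.2,0,0,0],[0,0,0,0,0,0]]]}}

```text
time: 7.55
position: [0.593, 0.1244, 0.0624]
tcp_rot: [-0.229, -3.132, 0.001]
contact_force: [0.2, 0.1, -0.7]
grip_width: 0.0243
gripper_force: 58.9
```

Call:
{"name": "step_arm", "arguments": {"commands": [[[0,0,0,0,0,0],[0,0,0.04,0,0,0],[0,0,0,0,0,0]]]}}

```text
time: 7.85
position: [0.5938, 0.1246, 0.0627]
tcp_rot: [0.229, 3.133, 0.0]
contact_force: [-0.1, -0.2, -0.3]
grip_width: 0.0243
gripper_force: 58.9
```

Call:
{"name": "step_arm", "arguments": {"commands": [[[0,0,0,0,0,0],[0,0,0,0,0,0],[0,0,0,0,0,0],[0,0,0,0,0,0]]], "gripper": 0.5}}

```text
time: 8.25
position: [0.5937, 0.1246, 0.0627]
tcp_rot: [0.23, 3.133, 0.0]
contact_force: [-0.8, -0.6, -0.1]
grip_width: 0.043
gripper_force: 0.0
```

Call:
{"name": "step_arm", "arguments": {"commands": [[[0,0,-0.3,0,0,0],[0,0,-0.6,0,0,0],[0,0,-1,0,0,0],[0,0,-1,0,0,0],[0,0,-1,0,0,0]]]}}

```text
time: 8.75
position: [0.5938, 0.1246, 0.1624]
tcp_rot: [0.229, 3.132, 0.0]
contact_force: [0.3, 0.2, -0.7]
grip_width: 0.0426
gripper_force: 0.0
```

```bash
python3 -c "
from h import *
s,im=grab('wrist'); cv2.imwrite('pics/w5.png',im[:,:,::-1])
g=cv2.cvtColor(im,cv2.COLOR_RGB2GRAY); print(s['position'],s['qpos'].round(2))
p=proj('wrist',np.array([.593,.125,.087]),s); print(p); q=proj('wrist',np.array([.593,.125,.055]),s); print(q)
u,v=p.round().astype(int); print(g[v,u-30:u+30].tolist()); print(g[v-40:v+30,u].tolist())
to((.485,-.337,.2),-.147)
"
```

```text
[0.59383759 0.12462261 0.16239617] [ 0.2   0.4   1.74 -0.    1.01 -1.22]
[318.40803573 246.7789097 ]
[318.52692607 232.72127421]
[124, 124, 124, 123, 123, 124, 123, 124, 123, 124, 123, 124, 125, 81, 64, 65, 106, 124, 127, 127, 126, 127, 126, 127, 127, 128, 127, 126, 125, 125, 126, 127, 127, 127, 128, 127, 126, 127, 126, 126, 127, 126, 124, 125, 124, 123, 123, 103, 73, 62, 74, 117, 124, 125, 124, 125, 124, 124, 125, 125]
[127, 127, 126, 126, 126, 127, 128, 128, 128, 127, 127, 98, 60, 50, 49, 50, 51, 50, 50, 51, 50, 49, 52, 62, 67, 65, 99, 122, 126, 126, 127, 126, 127, 126, 127, 126, 126, 126, 126, 127, 126, 126, 126, 127, 125, 125, 126, 126, 126, 126, 126, 126, 125, 126, 126, 116, 84, 76, 115, 128, 127, 126, 127, 127, 128, 127, 127, 127, 130, 130]
pos [0.5961 0.1251 0.1667] tooly yaw 1.4245 tilt [ 0.0066  0.0013 -1.    ] t 8.8
  shift units [  1.693 -18.93   -1.386]  turn z units -1.0467
```

The knob disc appears at (319.6,247.9), about 1 mm from the prediction, so the pin is parked upright on the plate. Next I turn the tool and move to a view of the build plate.

Call:
{"name": "step_arm", "arguments": {"commands": [[[0,0,-0.5,0,0,0.095],[0,0,-0.5,0,0,0.095],[0,0,-0.5,0,0,0.095],[0,0,-0.5,0,0,0.095],[0,0,-0.5,0,0,0.095]]]}}

```text
time: 9.3
position: [0.5937, 0.1246, 0.2244]
tcp_rot: [1.316, 2.852, 0.001]
contact_force: [-0.1, -0.6, 0.2]
grip_width: 0.0427
gripper_force: 0.0
```

Call:
{"name": "step_arm", "arguments": {"commands": [[[0,0,-0.5,0,0,0.095],[0,0,-0.3,0,0,0.095],[0,0,0,0,0,0.095],[0,0,0,0,0,0.095],[0,0,0,0,0,0.095]]]}}

```text
time: 9.8
position: [0.5937, 0.1246, 0.244]
tcp_rot: [2.228, 2.214, 0.002]
contact_force: [0.4, 1.1, -0.8]
grip_width: 0.0427
gripper_force: 0.0
```

Call:
{"name": "step_arm", "arguments": {"commands": [[[-0.9,-0.05,0,0,0,0.095],[-0.95,-0.05,0,0,0,0],[-0.95,-0.05,0,0,0,0],[-0.95,-0.05,0,0,0,0],[-0.95,-0.05,0,0,0,0]]]}}

```text
time: 10.3
position: [0.5737, 0.0079, 0.2438]
tcp_rot: [2.374, 2.057, 0.001]
contact_force: [-0.5, 0.2, -0.1]
grip_width: 0.0427
gripper_force: 0.0
```

Call:
{"name": "step_arm", "arguments": {"commands": [[[-0.95,-0.05,0,0,0,0],[-0.95,-0.05,0,0,0,0],[-0.95,-0.05,0,0,0,0],[-0.95,-0.05,0,0,0,0],[-0.95,-0.05,0,0,0,0]]]}}

```text
time: 10.8
position: [0.5506, -0.1088, 0.2439]
tcp_rot: [2.374, 2.056, 0.001]
contact_force: [1.2, 0.3, 0.2]
grip_width: 0.0428
gripper_force: 0.0
```

Call:
{"name": "step_arm", "arguments": {"commands": [[[-0.95,-0.05,0,0,0,0],[-0.95,-0.05,0,0,0,0],[-0.95,-0.05,0,0,0,0],[-0.95,-0.05,0,0,0,0],[-0.95,-0.05,0,0,0,0]]]}}

```text
time: 11.3
position: [0.5275, -0.2255, 0.2439]
tcp_rot: [2.374, 2.056, 0.001]
contact_force: [0.0, 0.2, -0.3]
grip_width: 0.0432
gripper_force: 0.0
```

Call:
{"name": "step_arm", "arguments": {"commands": [[[-0.95,-0.05,0,0,0,0],[-0.95,-0.05,0,0,0,0],[-0.95,-0.05,0,0,0,0],[-0.95,-0.05,0,0,0,0],[-0.95,-0.05,0,0,0,0]]]}}

```text
time: 11.8
position: [0.5043, -0.3422, 0.2439]
tcp_rot: [2.374, 2.056, 0.001]
contact_force: [0.1, -0.8, -0.7]
grip_width: 0.043
gripper_force: 0.0
```

Call:
{"name": "step_arm", "arguments": {"commands": [[[-0.95,-0.05,0,0,0,0],[-0.95,-0.05,0,0,0,0],[-0.95,-0.05,0,0,0,0],[0,0,0,0,0,0],[0,0,0,0,0,0]]], "gripper": 0.85}}

```text
time: 12.3
position: [0.4905, -0.4113, 0.2433]
tcp_rot: [2.375, 2.055, 0.001]
contact_force: [-0.5, -0.4, -0.0]
grip_width: 0.0724
gripper_force: 0.0
```

```bash
python3 -c "
from h import *
to((.485,-.43,.25),-.147)
s,im=grab('wrist'); np.save('w6.npy',np.r_[s['position'],s['tcp_rot']]); cv2.imwrite('pics/w6.png',im[:,:,::-1])
g=cv2.cvtColor(im,cv2.COLOR_RGB2GRAY)
for P in [(.534,-.291,.036),(.526,-.371,.036),(.444,-.298,.036),(.439,-.383,.036)]: print(proj('wrist',np.array(P),s).round(1))
print(blobs(white(im,150),100,6000))
"
```

```text
pos [ 0.4905 -0.4113  0.2433] tooly yaw -0.1441 tilt [ 6.e-04 -2.e-04 -1.e+00] t 12.3
  shift units [-0.773 -0.111 -0.268]  turn z units 0.002
[346.   77.1]
[347.9 163.5]
[253.4  99.7]
[265.  187.8]
[(array([552.4,  31.9]), 222), (array([446.8,  56.3]), 263), (array([417.4,  69.3]), 987), (array([345.3,  76.9]), 1443), (array([253.,  98.]), 1392), (array([435.9, 141.5]), 1463), (array([347. , 161.3]), 1237), (array([265.6, 187. ]), 1146), (array([243.4, 219.3]), 1296), (array([485.8, 455.3]), 2509)]
```

View pics/w6.png

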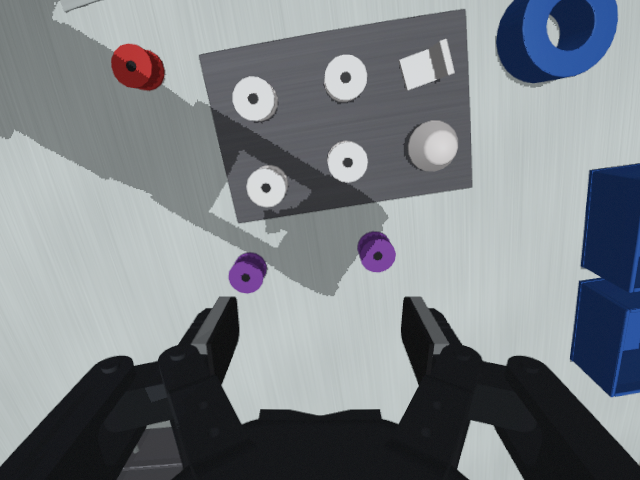

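The white pulleys' dots are at (346,77), (253,99), (347,162) and (266,187), all on the build plate. The other candidates are purple at (246,273) and (377,255), red at (131,66), the gem at (433,146) and the angle at (418,68). Only those four are white cylinders with a black dot and flanges. I'll confirm in an enlarged crop and measure the dots.

```bash
cat > dots.py <<'E'
from h import *
def dots(im,s,z,guess):
    g=cv2.cvtColor(im,cv2.COLOR_RGB2GRAY); out=[]
    for P in guess:
        u,v=proj('wrist',np.array([*P[:2],z]),s).round().astype(int)
        u0,v0=max(u-14,0),max(v-14,0); c=g[v0:v0+29,u0:u0+29]
        m=(c<110).astype(np.uint8); n,l,st,ce=cv2.connectedComponentsWithStats(m)
        k=[i for i in range(1,n) if 10<st[i,4]<200 and 0<st[i,0] and 0<st[i,1] and st[i,0]+st[i,2]<29 and st[i,1]+st[i,3]<29]
        if not k: out.append(None); continue
        i=min(k,key=lambda i:np.hypot(*(ce[i]-14))); uv=ce[i]+[u0,v0]
        out.append((uv,onz('wrist',uv,z,s)))
    return out
E
python3 - <<'E'
from dots import *
w=np.load('w6.npy'); s={'position':w[:3],'tcp_rot':w[3:]}
im=cv2.imread('pics/w6.png')[:,:,::-1].copy()
r=dots(im,s,.036,[(.534,-.291),(.526,-.371),(.444,-.298),(.439,-.383)])
for uv,p in r: print(uv.round(1),p.round(4))
P=[p for _,p in r]; print([round(float(np.linalg.norm(P[a]-P[b])),4) for a,b in [(0,1),(0,2),(1,3),(2,3)]])
T=[(400,230.5),(427.7,232.5),(404,261.7),(433.3,262.3)]
for a,(uv,p) in zip(T,r): q,e=tri([ray('top',a),ray('wrist',uv,s)]); print('tri',q.round(3),round(e,4))
cv2.imwrite('pics/w6c.png',cv2.resize(im[40:300,100:480,::-1],None,fx=2,fy=2))
E
```

```text
[345.3  77.1] [ 0.5333 -0.2909  0.036 ]
[347.4 162.1] [ 0.5257 -0.3695  0.036 ]
[252.5  98.2] [ 0.4434 -0.2966  0.036 ]
[265.7 187.5] [ 0.4397 -0.3829  0.036 ]
[0.079, 0.0901, 0.087, 0.0864]
tri [ 0.534 -0.291  0.035] 0.001
tri [ 0.525 -0.367  0.056] 0.0005
tri [ 0.445 -0.297  0.043] 0.0001
tri [ 0.44  -0.382  0.04 ] 0.0001
```

View pics/w6c.png

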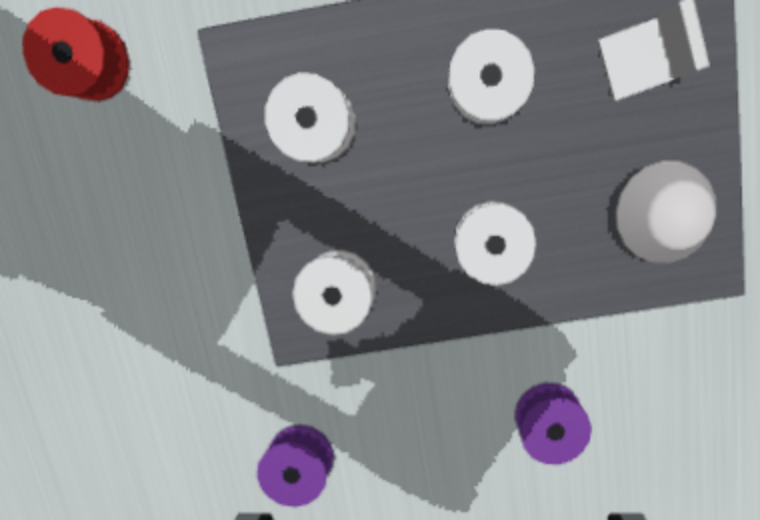

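The crop confirms four white pulleys with black dots on the plate. The red and purple ones are off it.

```bash
python3 -c "
from h import *
to((.5333,-.2909,.10),-.147)"
```

```text
pos [ 0.4907 -0.4107  0.2431] tooly yaw -0.1434 tilt [ 4.e-04  1.e-04 -1.e+00] t 12.35
  shift units [4.985 1.001 5.727]  turn z units 0.0024
```

Call:
{"name": "step_arm", "arguments": {"commands": [[[1,0.2,0,0,0,0.002],[1,0.2,0.5,0,0,0],[1,0.2,0.5,0,0,0],[1,0.2,0.5,0,0,0],[0.98,0.2,0.5,0,0,0]]], "gripper": 0.62}}

```text
time: 12.85
position: [0.5339, -0.2894, 0.1926]
tcp_rot: [2.376, 2.055, 0.001]
contact_force: [0.1, 0.2, 0.1]
grip_width: 0.0529
gripper_force: 0.0
```

Call:
{"name": "step_arm", "arguments": {"commands": [[[0,0,0.9,0,0,0],[0,0,0.9,0,0,0],[0,0,0.9,0,0,0],[0,0,0.9,0,0,0],[0,0,0,0,0,0]]]}}

```text
time: 13.35
position: [0.5318, -0.2895, 0.1002]
tcp_rot: [-2.373, -2.052, 0.002]
contact_force: [0.0, -0.7, 0.4]
grip_width: 0.053
gripper_force: 0.0
```

Call:
{"name": "step_arm", "arguments": {"commands": [[[0,0,0,0,0,0]]]}}

```text
time: 13.45
position: [0.5336, -0.2909, 0.1031]
tcp_rot: [-2.376, -2.054, 0.0]
contact_force: [0.1, 0.3, -0.7]
grip_width: 0.0528
gripper_force: 0.0
```

```bash
python3 -c "
from dots import *
s,im=grab('wrist'); cv2.imwrite('pics/w7.png',im[:,:,::-1])
r=dots(im,s,.036,[(.5333,-.2909)]); print(r)
to((.5333,-.2909,.012),-.147)"
```

```text
[(array([318.08092486, 256.13294798]), array([ 0.5332655 , -0.29132116,  0.036     ]))]
pos [ 0.5341 -0.2914  0.1037] tooly yaw -0.1454 tilt [ 1.e-03 -5.e-04 -1.e+00] t 13.5
  shift units [ 0.014 -0.039  3.67 ]  turn z units 0.001
```

The two wrist views agree to within 0.5 mm, which confirms the top at 36 mm. Descending and gripping gently.

Call:
{"name": "step_arm", "arguments": {"commands": [[[0,-0.04,0.9,0,0,0],[0,0,0.9,0,0,0],[0,0,0.9,0,0,0],[0,0,0.6,0,0,0],[0,0,0.37,0,0,0]]]}}

```text
time: 14.0
position: [0.5328, -0.2915, 0.0107]
tcp_rot: [2.377, 2.053, 0.0]
contact_force: [1.1, -0.0, 0.3]
grip_width: 0.053
gripper_force: 0.0
```

Call:
{"name": "step_arm", "arguments": {"commands": [[[0,0,0,0,0,0],[0,0,0,0,0,0],[0,0,0,0,0,0]]], "gripper": 0.48}}

```text
time: 14.3
position: [0.5332, -0.2918, 0.0118]
tcp_rot: [2.376, 2.053, 0.001]
contact_force: [0.1, 0.5, 0.1]
grip_width: 0.041
gripper_force: 0.0
```

Call:
{"name": "step_arm", "arguments": {"commands": [[[0,0,0,0,0,0],[0,0,0,0,0,0],[0,0,0,0,0,0]]], "gripper": 0.46}}

```text
time: 14.6
position: [0.5332, -0.2918, 0.0119]
tcp_rot: [2.376, 2.052, 0.001]
contact_force: [-0.5, 0.8, 6.6]
grip_width: 0.0396
gripper_force: 12.5
```

Call:
{"name": "step_arm", "arguments": {"commands": [[[0,0,0,0,0,0],[0,0,-0.4,0,0,0],[0,0,-0.9,0,0,0],[0,0,-0.9,0,0,0],[0,0,-0.9,0,0,0]]], "gripper": 0.455}}

```text
time: 15.1
position: [0.5324, -0.2914, 0.0897]
tcp_rot: [2.377, 2.053, 0.0]
contact_force: [0.6, 0.3, 0.0]
grip_width: 0.0394
gripper_force: 20.9
```

Call:
{"name": "step_arm", "arguments": {"commands": [[[0.5,-0.03,-0.4,0,0,0],[0.9,-0.05,0,0,0,0],[0.9,-0.05,0,0,0,0],[0.9,-0.05,0,0,0,0],[0.9,-0.05,0,0,0,0]]]}}

```text
time: 15.6
position: [0.5413, -0.1874, 0.0982]
tcp_rot: [-2.377, -2.053, 0.0]
contact_force: [0.5, 0.4, 0.0]
grip_width: 0.0391
gripper_force: 20.9
```

Call:
{"name": "step_arm", "arguments": {"commands": [[[0.9,-0.05,0,0,0,0],[0.9,-0.05,0,0,0,0],[0.9,-0.05,0,0,0,0],[0.9,-0.05,0,0,0,0],[0.9,-0.05,0,0,0,0]]]}}

```text
time: 16.1
position: [0.5513, -0.0753, 0.0982]
tcp_rot: [-2.377, -2.053, 0.0]
contact_force: [0.0, 0.1, -0.7]
grip_width: 0.0392
gripper_force: 20.9
```

Call:
{"name": "step_arm", "arguments": {"commands": [[[0.9,-0.05,0,0,0,0],[0.9,-0.05,0,0,0,0],[0.9,-0.05,0,0,0,0],[0.9,-0.05,0,0,0,0],[0.9,-0.05,0,0,0,0]]]}}

```text
time: 16.6
position: [0.5613, 0.0369, 0.0981]
tcp_rot: [-2.377, -2.053, 0.001]
contact_force: [0.4, 0.2, -0.3]
grip_width: 0.0397
gripper_force: 20.9
```

Call:
{"name": "step_arm", "arguments": {"commands": [[[0.55,0,0,0,0,0],[0,0,0,0,0,0],[0,0,0,0,0,0]]]}}

```text
time: 16.9
position: [0.5637, 0.0488, 0.0982]
tcp_rot: [-2.377, -2.055, 0.001]
contact_force: [-0.2, -0.1, -1.1]
grip_width: 0.0392
gripper_force: 20.9
```

```bash
python3 -c "
from h import *
to((.5664,.0495,.0285),-.147)"
```

```text
pos [0.5637 0.0488 0.0982] tooly yaw -0.1451 tilt [-4.e-04 -3.e-04 -1.e+00] t 16.9
  shift units [0.044 0.103 2.787]  turn z units 0.0013
```

Call:
{"name": "step_arm", "arguments": {"commands": [[[-0.03,0.1,0.7,0,0,0],[0,0,0.7,0,0,0],[0,0,0.7,0,0,0],[0,0,0.4,0,0,0],[0,0,0.2,0,0,0]]]}}

```text
time: 17.4
position: [0.5658, 0.0469, 0.0299]
tcp_rot: [-2.378, -2.052, 0.002]
contact_force: [0.1, 0.8, -0.3]
grip_width: 0.0394
gripper_force: 20.9
```

Call:
{"name": "step_arm", "arguments": {"commands": [[[0,0,0.08,0,0,0],[0,0,0,0,0,0],[0,0,0,0,0,0]]]}}

```text
time: 17.7
position: [0.5669, 0.0477, 0.0294]
tcp_rot: [2.377, 2.053, 0.001]
contact_force: [0.1, -0.1, -0.1]
grip_width: 0.0394
gripper_force: 20.9
```

Call:
{"name": "step_arm", "arguments": {"commands": [[[0,0,0.05,0,0,0],[0,0,0,0,0,0]]]}}

```text
time: 17.9
position: [0.5668, 0.0478, 0.0279]
tcp_rot: [2.377, 2.053, 0.001]
contact_force: [0.2, 0.0, 0.8]
grip_width: 0.039
gripper_force: 20.9
```

Call:
{"name": "step_arm", "arguments": {"commands": [[[0,0,0,0,0,0],[0,0,0,0,0,0],[0,0,0,0,0,0]]], "gripper": 0.6}}

```text
time: 18.2
position: [0.5664, 0.0477, 0.0276]
tcp_rot: [-2.378, -2.054, 0.0]
contact_force: [0.2, -1.3, -0.3]
grip_width: 0.0508
gripper_force: 0.0
```

Call:
{"name": "step_arm", "arguments": {"commands": [[[0,0,-0.3,0,0,0],[0,0,-0.7,0,0,0],[0,0,-1,0,0,0],[0,0,-1,0,0,0],[0,0,0,0,0,0]]]}}

```text
time: 18.7
position: [0.5687, 0.0479, 0.1062]
tcp_rot: [2.375, 2.051, 0.007]
contact_force: [-0.2, 1.4, -0.2]
grip_width: 0.0514
gripper_force: 0.0
```

```bash
python3 -c "
from dots import *
s,im=grab('wrist'); cv2.imwrite('pics/w8.png',im[:,:,::-1])
print(dots(im,s,.052,[(.5664,.0485)]),s['position'])
# pulleys from top view
t=cams.get_image('top'); cv2.imwrite('pics/t8.png',t[:,:,::-1]); print([b for b in blobs(white(t,130),30,120) if b[0][0]>380])
to((.5257,-.3695,.10),-.147)"
```

```text
[(array([316.04123711, 262.86082474]), array([0.56757721, 0.04812413, 0.052     ]))] [0.56873426 0.04792147 0.10620965]
[(array([398. , 206.8]), 64), (array([427.5, 233. ]), 79), (array([403.7, 261.9]), 88), (array([433.3, 262.3]), 83)]
pos [0.5668 0.0477 0.1033] tooly yaw -0.146 tilt [ 1.5e-03  1.0e-04 -1.0e+00] t 18.8
  shift units [-16.751   0.801   0.128]  turn z units 0.0007
```

The first pulley stands on its spot, and the top view shows the others unmoved. Going for B.

Call:
{"name": "step_arm", "arguments": {"commands": [[[-0.95,0.05,0,0,0,0],[-1,0.05,0,0,0,0],[-1,0.05,0,0,0,0],[-1,0.05,0,0,0,0],[-1,0.05,0,0,0,0]]], "gripper": 0.62}}

```text
time: 19.3
position: [0.5536, -0.0764, 0.1014]
tcp_rot: [-2.376, -2.053, 0.002]
contact_force: [-0.1, -0.2, -0.8]
grip_width: 0.0529
gripper_force: 0.0
```

Call:
{"name": "step_arm", "arguments": {"commands": [[[-1,0.05,0,0,0,0],[-1,0.05,0,0,0,0],[-1,0.05,0,0,0,0],[-1,0.05,0,0,0,0],[-1,0.05,0,0,0,0]]]}}

```text
time: 19.8
position: [0.5416, -0.2009, 0.1013]
tcp_rot: [-2.376, -2.052, 0.002]
contact_force: [0.5, 0.3, 0.5]
grip_width: 0.0529
gripper_force: 0.0
```

Call:
{"name": "step_arm", "arguments": {"commands": [[[-1,0.05,0,0,0,0],[-1,0.05,0,0,0,0],[-1,0.05,0,0,0,0],[-1,0.05,0,0,0,0],[-1,0.05,0,0,0,0]]]}}

```text
time: 20.3
position: [0.5296, -0.3254, 0.1012]
tcp_rot: [-2.376, -2.052, 0.001]
contact_force: [-0.2, -0.2, -0.4]
grip_width: 0.0528
gripper_force: 0.0
```

Call:
{"name": "step_arm", "arguments": {"commands": [[[-1,0.05,0,0,0,0],[-0.8,0,0,0,0,0],[0,0,0,0,0,0],[0,0,0,0,0,0]]]}}

```text
time: 20.7
position: [0.5247, -0.3692, 0.1018]
tcp_rot: [-2.377, -2.051, 0.0]
contact_force: [-0.4, -0.3, -0.4]
grip_width: 0.0529
gripper_force: 0.0
```

```bash
cat > chk.py <<'E'
from dots import *
import sys
x,y,z,zt=map(float,sys.argv[1:5])
s,im=grab('wrist'); r=dots(im,s,z,[(x,y)]); print(r)
if r[0] is not None: x,y=r[0][1][:2]
to((x,y,zt),-.147)
E
python3 chk.py .5257 -.3695 .036 .012
```

```text
[(array([319.91860465, 256.72674419]), array([ 0.52551728, -0.36971136,  0.036     ]))]
pos [ 0.5249 -0.3687  0.1019] tooly yaw -0.1462 tilt [-0.001   0.0011 -1.    ] t 20.75
  shift units [-0.038  0.036  3.596]  turn z units 0.0005
```

Call:
{"name": "step_arm", "arguments": {"commands": [[[-0.03,0.03,0.9,0,0,0],[0,0,0.9,0,0,0],[0,0,0.9,0,0,0],[0,0,0.6,0,0,0],[0,0,0.3,0,0,0]]]}}

```text
time: 21.25
position: [0.5254, -0.369, 0.0111]
tcp_rot: [-2.375, -2.053, 0.001]
contact_force: [0.6, 0.6, -0.4]
grip_width: 0.0529
gripper_force: 0.0
```

Call:
{"name": "step_arm", "arguments": {"commands": [[[0,0,0,0,0,0],[0,0,0,0,0,0],[0,0,0,0,0,0]]], "gripper": 0.48}}

```text
time: 21.55
position: [0.5266, -0.3707, 0.0136]
tcp_rot: [2.376, 2.053, 0.001]
contact_force: [0.3, 0.5, 0.5]
grip_width: 0.041
gripper_force: 0.1
```

Call:
{"name": "step_arm", "arguments": {"commands": [[[0,0,0,0,0,0],[0,0,0,0,0,0],[0,0,0,0,0,0]]], "gripper": 0.455}}

```text
time: 21.85
position: [0.5266, -0.3708, 0.0137]
tcp_rot: [2.376, 2.052, 0.001]
contact_force: [-0.3, 1.7, 5.9]
grip_width: 0.0393
gripper_force: 20.2
```

Call:
{"name": "step_arm", "arguments": {"commands": [[[0,0,-0.4,0,0,0],[0,0,-0.9,0,0,0],[0,0,-0.9,0,0,0],[0,0,-0.9,0,0,0],[0.3,0,-0.4,0,0,0]]]}}

```text
time: 22.35
position: [0.528, -0.3641, 0.1029]
tcp_rot: [2.376, 2.05, 0.001]
contact_force: [0.2, -1.0, -0.3]
grip_width: 0.0393
gripper_force: 20.1
```

Call:
{"name": "step_arm", "arguments": {"commands": [[[0.9,-0.06,0,0,0,0],[0.9,-0.06,0,0,0,0],[0.9,-0.06,0,0,0,0],[0.9,-0.06,0,0,0,0],[0.9,-0.06,0,0,0,0]]]}}

```text
time: 22.85
position: [0.5356, -0.2491, 0.0999]
tcp_rot: [-2.377, -2.053, 0.0]
contact_force: [0.2, 0.1, -0.1]
grip_width: 0.0391
gripper_force: 20.1
```

Call:
{"name": "step_arm", "arguments": {"commands": [[[0.9,-0.06,0,0,0,0],[0.9,-0.06,0,0,0,0],[0.9,-0.06,0,0,0,0],[0.9,-0.06,0,0,0,0],[0.9,-0.06,0,0,0,0]]]}}

```text
time: 23.35
position: [0.5445, -0.1367, 0.1]
tcp_rot: [-2.377, -2.053, 0.0]
contact_force: [-0.3, 0.8, -0.1]
grip_width: 0.0393
gripper_force: 20.1
```

Call:
{"name": "step_arm", "arguments": {"commands": [[[0.9,-0.06,0,0,0,0],[0.9,-0.06,0,0,0,0],[0.9,-0.06,0,0,0,0],[0.9,-0.06,0,0,0,0],[0.9,0,0,0,0,0]]]}}

```text
time: 23.85
position: [0.5547, -0.0246, 0.0999]
tcp_rot: [-2.377, -2.053, 0.001]
contact_force: [0.4, 0.1, -0.7]
grip_width: 0.0397
gripper_force: 20.1
```

Call:
{"name": "step_arm", "arguments": {"commands": [[[0.9,0,0,0,0,0],[0.13,0,0,0,0,0],[0,0,0,0,0,0],[0,0,0,0,0,0]]]}}

```text
time: 24.25
position: [0.5588, -0.0009, 0.1]
tcp_rot: [-2.377, -2.054, 0.001]
contact_force: [-0.0, 0.5, 0.1]
grip_width: 0.0392
gripper_force: 20.1
```

```bash
python3 -c "
from h import *
to((.559,.0002,.0285),-.147)"
```

```text
pos [ 0.5588 -0.0009  0.1   ] tooly yaw -0.1459 tilt [-3.e-04 -2.e-04 -1.e+00] t 24.25
  shift units [0.047 0.004 2.858]  turn z units 0.0007
```

Call:
{"name": "step_arm", "arguments": {"commands": [[[0.04,0,0.7,0,0,0],[0,0,0.7,0,0,0],[0,0,0.7,0,0,0],[0,0,0.4,0,0,0],[0,0,0.22,0,0,0]]]}}

```text
time: 24.75
position: [0.5586, -0.0002, 0.0312]
tcp_rot: [-2.378, -2.052, 0.002]
contact_force: [-0.0, -0.5, -0.2]
grip_width: 0.0392
gripper_force: 20.1
```

Call:
{"name": "step_arm", "arguments": {"commands": [[[0,0,0.05,0,0,0],[0,0,0,0,0,0],[0,0,0,0,0,0]]]}}

```text
time: 25.05
position: [0.5598, 0.0004, 0.0314]
tcp_rot: [2.377, 2.053, 0.001]
contact_force: [-0.5, -0.8, -0.2]
grip_width: 0.0391
gripper_force: 20.1
```

Call:
{"name": "step_arm", "arguments": {"commands": [[[0,0,0.06,0,0,0],[0,0,0,0,0,0]]]}}

```text
time: 25.25
position: [0.5597, 0.0006, 0.0297]
tcp_rot: [2.377, 2.053, 0.001]
contact_force: [0.0, -0.4, 0.8]
grip_width: 0.0393
gripper_force: 20.2
```

Call:
{"name": "step_arm", "arguments": {"commands": [[[0,0,0,0,0,0],[0,0,0,0,0,0],[0,0,0,0,0,0]]], "gripper": 0.6}}

```text
time: 25.55
position: [0.5592, 0.0005, 0.0293]
tcp_rot: [-2.377, -2.054, 0.0]
contact_force: [-0.5, -0.5, 0.5]
grip_width: 0.051
gripper_force: 0.0
```

Call:
{"name": "step_arm", "arguments": {"commands": [[[0,0,-0.3,0,0,0],[0,0,-0.7,0,0,0],[0,0,-1,0,0,0],[0,0,-1,0,0,0],[0,0,0,0,0,0]]]}}

```text
time: 26.05
position: [0.5615, 0.0005, 0.1079]
tcp_rot: [2.375, 2.051, 0.007]
contact_force: [0.4, -0.2, 0.6]
grip_width: 0.0513
gripper_force: 0.0
```

```bash
python3 -c "
from dots import *
s,im=grab('wrist')
print(dots(im,s,.052,[(.5598,.0004)]),s['position'])"
```

```text
[(array([316.19895288, 261.72774869]), array([0.56044711, 0.0007436 , 0.052     ]))] [5.61506854e-01 5.10183428e-04 1.07909638e-01]
```

Call:
{"name": "step_arm", "arguments": {"commands": [[[-0.8,-0.2,0,0,0,0],[-0.9,-0.2,0,0,0,0],[-0.9,-0.2,0,0,0,0],[-0.9,-0.2,0,0,0,0],[-0.9,-0.2,0,0,0,0]]], "gripper": 0.62}}

```text
time: 26.6
position: [0.5174, -0.1053, 0.1035]
tcp_rot: [-2.377, -2.053, 0.001]
contact_force: [0.2, 0.2, 0.4]
grip_width: 0.0524
gripper_force: 0.0
```

Call:
{"name": "step_arm", "arguments": {"commands": [[[-0.9,-0.2,0,0,0,0],[-0.9,-0.2,0,0,0,0],[-0.9,-0.2,0,0,0,0],[-0.9,-0.2,0,0,0,0],[-0.9,-0.2,0,0,0,0]]]}}

```text
time: 27.1
position: [0.4763, -0.2129, 0.1035]
tcp_rot: [-2.377, -2.053, 0.001]
contact_force: [0.1, 0.2, 0.1]
grip_width: 0.0532
gripper_force: 0.0
```

Call:
{"name": "step_arm", "arguments": {"commands": [[[-0.9,-0.2,0,0,0,0],[-0.9,-0.2,0,0,0,0],[-0.9,-0.2,0,0,0,0],[-0.83,-0.26,0,0,0,0]]]}}

```text
time: 27.5
position: [0.4424, -0.2972, 0.1035]
tcp_rot: [-2.377, -2.053, 0.001]
contact_force: [0.6, -0.2, 0.7]
grip_width: 0.0529
gripper_force: 0.0
```

Call:
{"name": "step_arm", "arguments": {"commands": [[[0,0,0,0,0,0],[0,0,0,0,0,0],[0,0,0,0,0,0]]]}}

```text
time: 27.8
position: [0.4432, -0.2957, 0.1039]
tcp_rot: [-2.377, -2.053, 0.0]
contact_force: [0.3, -0.7, -0.2]
grip_width: 0.0527
gripper_force: 0.0
```

```bash
python3 chk.py .4434 -.2966 .036 .012
```

```text
[(array([319.34319527, 257.07100592]), array([ 0.44352228, -0.29725527,  0.036     ]))]
pos [ 0.4434 -0.2957  0.104 ] tooly yaw -0.1454 tilt [-4.e-04  5.e-04 -1.e+00] t 27.85
  shift units [-0.063  0.017  3.681]  turn z units 0.0011
```

Call:
{"name": "step_arm", "arguments": {"commands": [[[-0.06,0.02,0.9,0,0,0],[0,0,0.9,0,0,0],[0,0,0.9,0,0,0],[0,0,0.6,0,0,0],[0,0,0.38,0,0,0]]]}}

```text
time: 28.35
position: [0.4433, -0.297, 0.011]
tcp_rot: [-2.375, -2.054, 0.001]
contact_force: [0.6, 0.2, 0.9]
grip_width: 0.0532
gripper_force: 0.0
```

Call:
{"name": "step_arm", "arguments": {"commands": [[[0,0,0,0,0,0],[0,0,0,0,0,0],[0,0,0,0,0,0]]], "gripper": 0.48}}

```text
time: 28.65
position: [0.4441, -0.2983, 0.0131]
tcp_rot: [2.376, 2.053, 0.0]
contact_force: [-0.0, -0.0, 0.5]
grip_width: 0.0414
gripper_force: 0.1
```

Call:
{"name": "step_arm", "arguments": {"commands": [[[0,0,0,0,0,0],[0,0,0,0,0,0],[0,0,0,0,0,0]]], "gripper": 0.455}}

```text
time: 28.95
position: [0.4442, -0.2983, 0.0132]
tcp_rot: [2.377, 2.053, 0.001]
contact_force: [-1.7, 1.6, 7.5]
grip_width: 0.0393
gripper_force: 20.5
```

Call:
{"name": "step_arm", "arguments": {"commands": [[[0,0,-0.4,0,0,0],[0,0,-0.9,0,0,0],[0,0,-0.9,0,0,0],[0,0,-0.9,0,0,0],[0,0,-0.4,0,0,0]]]}}

```text
time: 29.45
position: [0.4445, -0.2988, 0.1023]
tcp_rot: [2.375, 2.051, 0.001]
contact_force: [1.1, -0.6, -0.9]
grip_width: 0.0393
gripper_force: 20.3
```

Call:
{"name": "step_arm", "arguments": {"commands": [[[0.7,0.2,0,0,0,0],[0.9,0.24,0,0,0,0],[0.9,0.24,0,0,0,0],[0.9,0.24,0,0,0,0],[0.9,0.24,0,0,0,0]]]}}

```text
time: 29.95
position: [0.488, -0.1951, 0.0998]
tcp_rot: [-2.378, -2.053, 0.0]
contact_force: [0.5, 0.0, -0.4]
grip_width: 0.039
gripper_force: 20.3
```

Call:
{"name": "step_arm", "arguments": {"commands": [[[0.9,0.24,0,0,0,0],[0.9,0.24,0,0,0,0],[0.9,0.24,0,0,0,0],[0.9,0.24,0,0,0,0],[0.9,0.24,0,0,0,0]]]}}

```text
time: 30.45
position: [0.534, -0.0881, 0.0997]
tcp_rot: [-2.377, -2.053, 0.0]
contact_force: [-0.0, 0.1, 0.5]
grip_width: 0.0398
gripper_force: 20.3
```

Call:
{"name": "step_arm", "arguments": {"commands": [[[0.9,0.24,0,0,0,0],[0.74,0.23,0,0,0,0],[0,0,0,0,0,0],[0,0,0,0,0,0]]]}}

```text
time: 30.85
position: [0.5512, -0.0501, 0.0996]
tcp_rot: [-2.376, -2.055, 0.001]
contact_force: [0.2, -0.0, -0.9]
grip_width: 0.0392
gripper_force: 20.3
```

```bash
python3 -c "
from h import *
to((.5518,-.0495,.0285),-.147)"
```

```text
pos [ 0.5512 -0.0501  0.0996] tooly yaw -0.1448 tilt [-6.e-04 -2.e-04 -1.e+00] t 30.85
  shift units [0.03  0.023 2.844]  turn z units 0.0014
```

Call:
{"name": "step_arm", "arguments": {"commands": [[[0.02,0.02,0.7,0,0,0],[0,0,0.7,0,0,0],[0,0,0.7,0,0,0],[0,0,0.4,0,0,0],[0,0,0.2,0,0,0]]]}}

```text
time: 31.35
position: [0.5512, -0.0504, 0.0314]
tcp_rot: [-2.378, -2.052, 0.002]
contact_force: [-0.8, -0.4, -0.1]
grip_width: 0.0395
gripper_force: 20.3
```

Call:
{"name": "step_arm", "arguments": {"commands": [[[0,0,0.07,0,0,0],[0,0,0.06,0,0,0],[0,0,0,0,0,0],[0,0,0,0,0,0]]]}}

```text
time: 31.75
position: [0.5524, -0.0498, 0.0295]
tcp_rot: [2.377, 2.053, 0.001]
contact_force: [0.1, -0.7, -0.7]
grip_width: 0.0391
gripper_force: 20.3
```

Call:
{"name": "step_arm", "arguments": {"commands": [[[0,0,0,0,0,0],[0,0,0,0,0,0],[0,0,0,0,0,0]]], "gripper": 0.6}}

```text
time: 32.05
position: [0.5522, -0.0497, 0.0292]
tcp_rot: [2.377, 2.053, 0.0]
contact_force: [-0.5, 0.3, -0.5]
grip_width: 0.051
gripper_force: 0.0
```

Call:
{"name": "step_arm", "arguments": {"commands": [[[0,0,-0.3,0,0,0],[0,0,-0.7,0,0,0],[0,0,-1,0,0,0],[0,0,-1,0,0,0],[0,0,0,0,0,0]]]}}

```text
time: 32.55
position: [0.5544, -0.0499, 0.1076]
tcp_rot: [2.374, 2.051, 0.006]
contact_force: [0.3, -0.3, -1.0]
grip_width: 0.0516
gripper_force: 0.0
```

```bash
python3 -c "
from dots import *
s,im=grab('wrist')
print(dots(im,s,.052,[(.5518,-.0495)]),s['position'])
to((.4397,-.3829,.10),-.147)"
```

```text
[None] [ 0.55436772 -0.04991167  0.10763116]
pos [ 0.5535 -0.0498  0.1061] tooly yaw -0.1459 tilt [ 3.8e-03 -4.0e-04 -1.0e+00] t 32.6
  shift units [-13.843  -2.566   0.23 ]  turn z units 0.0007
```

```bash
python3 -c "
from dots import *
s,im=grab('wrist'); cv2.imwrite('pics/w9.png',im[:,:,::-1])
print(proj('wrist',np.array([.5522,-.0497,.052]),s),dots(im,s,.052,[(.5518,-.0495)]),s['position'])
cv2.imwrite('pics/w9c.png',im[100:400,:,::-1])"
```

```text
[316.04811369 262.99282537] [None] [ 0.55346048 -0.04983032  0.10605652]
```

View pics/w9c.png

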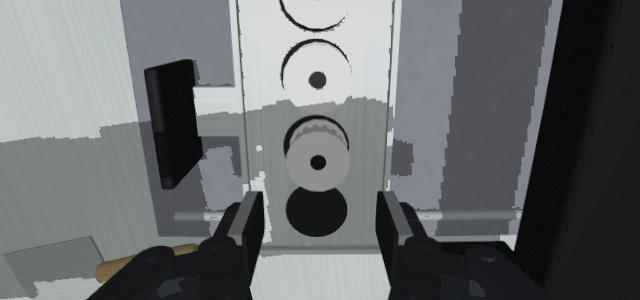

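The third pulley stands upright on its spot, with its dot at (318,262). Shadow had defeated the threshold. On to D.

Call:
{"name": "step_arm", "arguments": {"commands": [[[-0.8,-0.18,0,0,0,0],[-1,-0.18,0,0,0,0],[-1,-0.18,0,0,0,0],[-1,-0.18,0,0,0,0],[-1,-0.18,0,0,0,0]]], "gripper": 0.62}}

```text
time: 33.15
position: [0.5112, -0.1658, 0.1029]
tcp_rot: [-2.376, -2.053, 0.002]
contact_force: [0.8, -1.1, 0.1]
grip_width: 0.053
gripper_force: 0.0
```

Call:
{"name": "step_arm", "arguments": {"commands": [[[-1,-0.18,0,0,0,0],[-1,-0.18,0,0,0,0],[-1,-0.18,0,0,0,0],[-1,-0.18,0,0,0,0],[-1,-0.18,0,0,0,0]]]}}

```text
time: 33.65
position: [0.4708, -0.2861, 0.1029]
tcp_rot: [-2.376, -2.052, 0.001]
contact_force: [0.5, 0.6, 0.3]
grip_width: 0.0529
gripper_force: 0.0
```

Call:
{"name": "step_arm", "arguments": {"commands": [[[-1,-0.18,0,0,0,0],[-1,-0.18,0,0,0,0],[-1,-0.18,0,0,0,0],[-1,-0.18,0,0,0,0]]]}}

```text
time: 34.05
position: [0.4385, -0.3823, 0.1028]
tcp_rot: [-2.376, -2.052, 0.0]
contact_force: [-0.1, -0.2, 0.7]
grip_width: 0.0526
gripper_force: 0.0
```

Call:
{"name": "step_arm", "arguments": {"commands": [[[0,0,0,0,0,0],[0,0,0,0,0,0],[0,0,0,0,0,0]]]}}

```text
time: 34.35
position: [0.4393, -0.3809, 0.1034]
tcp_rot: [-2.376, -2.053, 0.0]
contact_force: [0.2, 0.2, 1.1]
grip_width: 0.0531
gripper_force: 0.0
```

```bash
python3 chk.py .4397 -.3829 .036 .012
```

```text
[(array([319.64117647, 258.42941176]), array([ 0.43967809, -0.38317817,  0.036     ]))]
pos [ 0.4395 -0.3808  0.1035] tooly yaw -0.1453 tilt [-8.e-04  9.e-04 -1.e+00] t 34.4
  shift units [-0.094  0.023  3.661]  turn z units 0.0011
```

Call:
{"name": "step_arm", "arguments": {"commands": [[[-0.09,0.02,0.9,0,0,0],[0,0,0.9,0,0,0],[0,0,0.9,0,0,0],[0,0,0.6,0,0,0],[0,0,0.38,0,0,0]]]}}

```text
time: 34.9
position: [0.4396, -0.3832, 0.0108]
tcp_rot: [-2.376, -2.053, 0.0]
contact_force: [0.8, -0.3, 0.3]
grip_width: 0.0529
gripper_force: 0.0
```

Call:
{"name": "step_arm", "arguments": {"commands": [[[0,0,0,0,0,0],[0,0,0,0,0,0],[0,0,0,0,0,0]]], "gripper": 0.48}}

```text
time: 35.2
position: [0.4403, -0.3846, 0.013]
tcp_rot: [2.376, 2.053, 0.0]
contact_force: [-0.0, 0.3, -0.0]
grip_width: 0.0407
gripper_force: 0.0
```

Call:
{"name": "step_arm", "arguments": {"commands": [[[0,0,0,0,0,0],[0,0,0,0,0,0],[0,0,0,0,0,0]]], "gripper": 0.455}}

```text
time: 35.5
position: [0.4403, -0.3847, 0.0131]
tcp_rot: [2.376, 2.052, 0.0]
contact_force: [0.1, 1.0, 6.3]
grip_width: 0.039
gripper_force: 20.6
```

Call:
{"name": "step_arm", "arguments": {"commands": [[[0,0,-0.4,0,0,0],[0,0,-0.9,0,0,0],[0,0,-0.9,0,0,0],[0,0,-0.9,0,0,0],[0,0,-0.4,0,0,0]]]}}

```text
time: 36.0
position: [0.4406, -0.385, 0.1022]
tcp_rot: [2.375, 2.051, 0.001]
contact_force: [0.2, -0.1, -0.0]
grip_width: 0.0394
gripper_force: 20.4
```

Call:
{"name": "step_arm", "arguments": {"commands": [[[0.7,0.19,0,0,0,0],[0.9,0.19,0,0,0,0],[0.9,0.19,0,0,0,0],[0.9,0.19,0,0,0,0],[0.9,0.19,0,0,0,0]]]}}

```text
time: 36.5
position: [0.4786, -0.2791, 0.0985]
tcp_rot: [-2.376, -2.052, 0.001]
contact_force: [-0.2, 0.4, 0.2]
grip_width: 0.039
gripper_force: 20.4
```

Call:
{"name": "step_arm", "arguments": {"commands": [[[0.9,0.19,0,0,0,0],[0.9,0.19,0,0,0,0],[0.9,0.19,0,0,0,0],[0.9,0.19,0,0,0,0],[0.9,0.19,0,0,0,0]]]}}

```text
time: 37.0
position: [0.5183, -0.1713, 0.0985]
tcp_rot: [-2.376, -2.053, 0.001]
contact_force: [-0.3, 0.2, -0.5]
grip_width: 0.0389
gripper_force: 20.4
```

Call:
{"name": "step_arm", "arguments": {"commands": [[[0.9,0.19,0,0,0,0],[0.9,0.19,0,0,0,0],[0.9,0.19,0,0,0,0],[0.35,0,0,0,0,0]]]}}

```text
time: 37.4
position: [0.5438, -0.0976, 0.0986]
tcp_rot: [-2.375, -2.055, 0.001]
contact_force: [1.2, -0.3, -0.4]
grip_width: 0.039
gripper_force: 20.4
```

Call:
{"name": "step_arm", "arguments": {"commands": [[[0,0,0,0,0,0],[0,0,0,0,0,0]]]}}

```text
time: 37.6
position: [0.5433, -0.1001, 0.0991]
tcp_rot: [-2.376, -2.054, 0.001]
contact_force: [-0.0, 0.4, 0.4]
grip_width: 0.039
gripper_force: 20.4
```

```bash
python3 -c "
from h import *
to((.5443,-.0991,.0292),-.147)"
```

```text
pos [ 0.5433 -0.1001  0.0991] tooly yaw -0.1454 tilt [-1.e-03 -1.e-04 -1.e+00] t 37.6
  shift units [0.046 0.036 2.796]  turn z units 0.0011
```

Call:
{"name": "step_arm", "arguments": {"commands": [[[0.04,0.03,0.7,0,0,0],[0,0,0.7,0,0,0],[0,0,0.7,0,0,0],[0,0,0.4,0,0,0],[0,0,0.2,0,0,0]]]}}

```text
time: 38.1
position: [0.544, -0.0998, 0.0311]
tcp_rot: [-2.378, -2.052, 0.002]
contact_force: [0.3, 0.8, -0.6]
grip_width: 0.0393
gripper_force: 20.4
```

Call:
{"name": "step_arm", "arguments": {"commands": [[[0,0,0.06,0,0,0],[0,0,0.06,0,0,0],[0,0,0,0,0,0],[0,0,0,0,0,0]]]}}

```text
time: 38.5
position: [0.5452, -0.0993, 0.0295]
tcp_rot: [2.377, 2.053, 0.001]
contact_force: [-0.8, -0.4, -0.2]
grip_width: 0.0394
gripper_force: 20.4
```

Call:
{"name": "step_arm", "arguments": {"commands": [[[0,0,0,0,0,0],[0,0,0,0,0,0],[0,0,0,0,0,0]]], "gripper": 0.6}}

```text
time: 38.8
position: [0.5449, -0.0992, 0.0292]
tcp_rot: [2.377, 2.053, 0.0]
contact_force: [0.6, 0.9, -0.2]
grip_width: 0.0514
gripper_force: 0.0
```

Call:
{"name": "step_arm", "arguments": {"commands": [[[0,0,-0.3,0,0,0],[0,0,-0.7,0,0,0],[0,0,-1,0,0,0],[0,0,-1,0,0,0],[0,0,-1,0,0,-0.06]]]}}

```text
time: 39.3
position: [0.5447, -0.0992, 0.1305]
tcp_rot: [2.282, 2.159, 0.0]
contact_force: [0.2, -1.1, 0.3]
grip_width: 0.0513
gripper_force: 0.0
```

Call:
{"name": "step_arm", "arguments": {"commands": [[[0,0,-1,0,0,-0.095],[0,0,-1,0,0,-0.095],[0,0,0,0,0,-0.095],[0,0,0,0,0,-0.095],[0,0,0,0,0,-0.095]]], "gripper": 0.0}}

```text
time: 39.8
position: [0.5449, -0.0992, 0.18]
tcp_rot: [1.378, 2.822, 0.0]
contact_force: [-0.3, 0.2, 0.2]
grip_width: 0.0002
gripper_force: 0.0
```

Call:
{"name": "step_arm", "arguments": {"commands": [[[0,0,0,0,0,-0.095],[0,0,0,0,0,-0.095],[0,0,0,0,0,-0.095],[0,0,0,0,0,-0.095],[0,0,0,0,0,-0.095]]]}}

```text
time: 40.3
position: [0.5447, -0.0992, 0.1796]
tcp_rot: [0.307, 3.126, -0.0]
contact_force: [-0.5, 0.0, 1.1]
grip_width: 0.0
gripper_force: 0.0
```

Call:
{"name": "step_arm", "arguments": {"commands": [[[0,0,0,0,0,-0.037],[0,0,0,0,0,0],[0,0,0,0,0,0]]]}}

```text
time: 40.6
position: [0.5448, -0.0992, 0.1794]
tcp_rot: [0.233, 3.133, -0.0]
contact_force: [0.0, 1.3, 0.6]
grip_width: -0.0
gripper_force: 0.0
```

```bash
python3 -c "
from h import *
c=np.array([.5554,-.0247]);ex=np.array([.9892,-.1465]);ey=np.array([.1465,.9892])
p=c-.14*ex+.012*ey; print(p); to((*p,.2),1.424)"
```

```text
[0.41867   0.0076804]
pos [ 0.5448 -0.0992  0.1794] tooly yaw 1.4225 tilt [ 3.e-04 -1.e-04 -1.e+00] t 40.6
  shift units [ 5.621  3.484 -0.826]  turn z units -0.001
```

Call:
{"name": "step_arm", "arguments": {"commands": [[[0.94,0.58,0,0,0,0],[0.94,0.58,0,0,0,0],[0.94,0.58,0,0,0,0],[0.94,0.58,0,0,0,0],[0.94,0.58,0,0,0,0]]]}}

```text
time: 41.1
position: [0.4382, -0.0098, 0.1792]
tcp_rot: [0.233, 3.133, 0.0]
contact_force: [-0.4, -0.8, 0.4]
grip_width: -0.0
gripper_force: 0.0
```

Call:
{"name": "step_arm", "arguments": {"commands": [[[0.9,0.58,0,0,0,0],[0,0,0,0,0,0],[0,0,0,0,0,0],[0,0,0,0,0,0]]]}}

```text
time: 41.5
position: [0.4199, 0.007, 0.1794]
tcp_rot: [0.231, 3.132, -0.0]
contact_force: [0.3, 0.2, 0.2]
grip_width: 0.0001
gripper_force: 0.0
```

```bash
python3 -c "
from h import *
s,im=grab('wrist'); np.save('w10.npy',np.r_[s['position'],s['tcp_rot']]); cv2.imwrite('pics/w10.png',im[:,:,::-1]); to((.4187,.0077,.055),1.424)"
```

```text
pos [0.4199 0.0069 0.1793] tooly yaw 1.4236 tilt [ 9.e-04 -1.e-04 -1.e+00] t 41.55
  shift units [0.058 0.025 4.97 ]  turn z units -0.0003
```

View pics/w10.png

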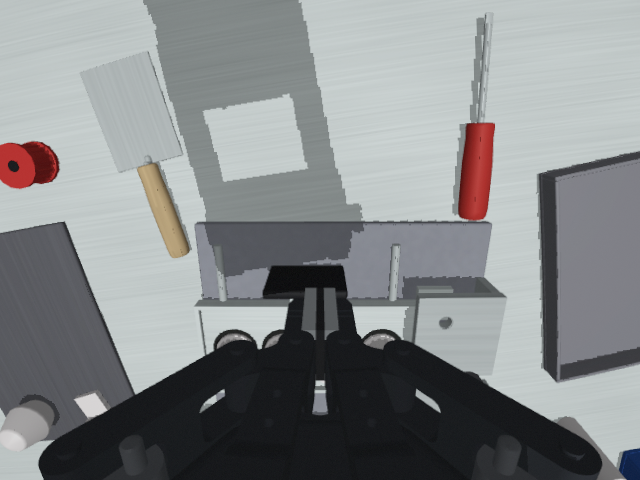

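The paddle's front face shows its bottom edge at (271–345, 266) and its top edge at (263–348, about 296). The scraper and driver lie well to either side.

Run:
```python
from h import *
w=np.load('w10.npy'); s={'position':w[:3],'tcp_rot':w[3:]}
c=np.array([.5554,-.0247]);ex=np.array([.9892,-.1465]);ey=np.array([.1465,.9892])
for uv,z in [((271,266),.014),((345,266),.014),((263,296),.07),((348,296),.07)]:
    p=onz('wrist',uv,z,s); print(uv,p.round(4),'tray x,y',round((p[:2]-c)@ex,4),round((p[:2]-c)@ey,4))
```

```text
(271, 266) [ 0.4635 -0.0461  0.014 ] tray x,y -0.0877 -0.0347
(345, 266) [0.4741 0.0249 0.014 ] tray x,y -0.0877 0.0372
(263, 296) [ 0.4667 -0.0458  0.07  ] tray x,y -0.0846 -0.0339
(348, 296) [0.4769 0.0231 0.07  ] tray x,y -0.0846 0.0358
```

Call:
{"name": "step_arm", "arguments": {"commands": [[[-0.5,-0.46,0.9,0,0,0],[0,0,0.95,0,0,0],[0,0,0.95,0,0,0],[0,0,0.95,0,0,0],[0,0,0.9,0,0,0]]]}}

```text
time: 42.05
position: [0.4303, -0.0065, 0.0617]
tcp_rot: [0.232, 3.133, -0.0]
contact_force: [0.7, 0.4, 0.1]
grip_width: 0.0001
gripper_force: 0.0
```

Call:
{"name": "step_arm", "arguments": {"commands": [[[0,0,0.5,0,0,0],[0,0,0,0,0,0],[0,0,0,0,0,0]]]}}

```text
time: 42.35
position: [0.4301, -0.0063, 0.0503]
tcp_rot: [-0.231, -3.133, 0.0]
contact_force: [-0.0, 0.3, 0.8]
grip_width: 0.0001
gripper_force: 0.0
```

```bash
python3 -c "
from h import *
s=read_state(); c=np.array([.5554,-.0247]);ex=np.array([.9892,-.1465]);ey=np.array([.1465,.9892])
d=s['position'][:2]-c; print('tray',d@ex,d@ey,s['position'][2],s['contact_force']); p=c+.028*ex; to((*p,.05),1.424)"
```

```text
tray -0.1266406601371074 -0.00012151541380161363 0.05028688487976058 [-0.03605982  0.26049608  0.79328249]
pos [ 0.4301 -0.0063  0.0503] tooly yaw 1.4237 tilt [-4.e-04 -0.e+00 -1.e+00] t 42.35
  shift units [-6.186e+00  5.000e-03  9.000e-03]  turn z units -0.0002
```

```bash
python3 -c "
from h import *
sc=cams.get_image('scene'); t=cams.get_image('top')
im=np.hstack([cv2.resize(sc[200:330,220:430],None,fx=2,fy=2),cv2.resize(t[180:310,230:370],None,fx=2,fy=2)]); cv2.imwrite('pics/m1.png',im[:,:,::-1])"
```

```text
(no output)
```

View pics/m1.png

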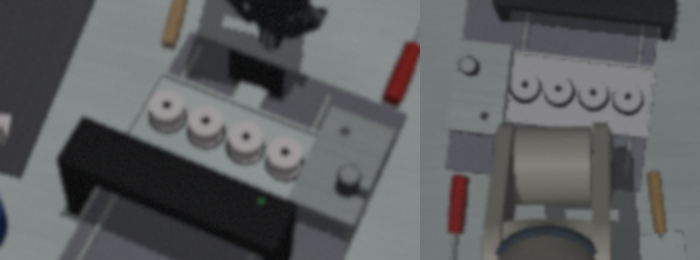

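Both views show all four pulleys standing in a row on the tray and the pin parked. Now pushing slowly.

Call:
{"name": "step_arm", "arguments": {"commands": [[[-0.3,0,0,0,0,0],[-0.3,0,0,0,0,0],[-0.25,0,0,0,0,0],[-0.15,0,0,0,0,0],[-0.1,0,0,0,0,0]]]}}

```text
time: 42.95
position: [0.4564, -0.0099, 0.0502]
tcp_rot: [-0.23, -3.131, -0.0]
contact_force: [-4.0, 1.5, 3.1]
grip_width: -0.0001
gripper_force: 1.9
```

Call:
{"name": "step_arm", "arguments": {"commands": [[[-0.1,0,0,0,0,0],[-0.15,0,0,0,0,0],[-0.2,0,0,0,0,0],[-0.25,0,0,0,0,0],[-0.3,0,0,0,0,0]]]}}

```text
time: 43.45
position: [0.4806, -0.0135, 0.05]
tcp_rot: [-0.229, -3.131, -0.0]
contact_force: [-6.6, 2.6, 3.8]
grip_width: -0.0002
gripper_force: 3.3
```

Call:
{"name": "step_arm", "arguments": {"commands": [[[-0.3,0,0,0,0,0],[-0.3,0,0,0,0,0],[-0.3,0,0,0,0,0],[-0.3,0,0,0,0,0],[-0.3,0,0,0,0,0]]]}}

```text
time: 43.95
position: [0.5175, -0.0189, 0.05]
tcp_rot: [-0.229, -3.13, -0.0]
contact_force: [-7.7, 2.8, 5.5]
grip_width: -0.0
gripper_force: 4.0
```

Call:
{"name": "step_arm", "arguments": {"commands": [[[-0.3,0,0,0,0,0],[-0.3,0,0,0,0,0],[-0.3,0,0,0,0,0],[-0.3,0,0,0,0,0],[-0.3,0,0,0,0,0]]]}}

```text
time: 44.45
position: [0.5542, -0.0242, 0.0499]
tcp_rot: [-0.229, -3.129, -0.0]
contact_force: [-9.0, 3.6, 7.0]
grip_width: 0.0001
gripper_force: 4.8
```

```bash
cat > tr.py <<'E'
from h import *
s=read_state(); c=np.array([.5554,-.0247]);ex=np.array([.9892,-.1465]);ey=np.array([.1465,.9892])
d=s['position'][:2]-c; print('tray',(d@ex).round(4),(d@ey).round(4),s['position'][2].round(4),s['contact_force'].round(1),s['time'])
E
python3 tr.py
```

```text
tray -0.0013 0.0003 0.0499 [-9.   3.6  7. ] 44.45
```

Call:
{"name": "step_arm", "arguments": {"commands": [[[-0.25,0,0,0,0,0],[-0.25,0,0,0,0,0],[-0.2,0,0,0,0,0],[-0.15,0,0,0,0,0],[-0.1,0,0,0,0,0]]]}}

```text
time: 44.95
position: [0.5779, -0.0277, 0.0499]
tcp_rot: [-0.229, -3.13, -0.0]
contact_force: [-7.9, 3.3, 6.9]
grip_width: -0.0
gripper_force: 4.5
```

Call:
{"name": "step_arm", "arguments": {"commands": [[[-0.08,0,0,0,0,0],[-0.08,0,0,0,0,0],[0,0,0,0,0,0]]]}}

```text
time: 45.25
position: [0.5785, -0.0279, 0.0494]
tcp_rot: [-0.229, -3.123, -0.0]
contact_force: [-18.1, 4.1, 11.9]
grip_width: -0.0001
gripper_force: 9.1
```

```bash
python3 tr.py
```

```text
tray 0.0233 0.0002 0.0494 [-18.1   4.1  11.9] 45.25
```

At the hard stop: the push force jumped to 18 N. Holding for over 2 s.

Call:
{"name": "step_arm", "arguments": {"commands": [[[0,0,0,0,0,0],[0,0,0,0,0,0],[0,0,0,0,0,0],[0,0,0,0,0,0],[0,0,0,0,0,0]]]}}

```text
time: 45.75
position: [0.5785, -0.0279, 0.0494]
tcp_rot: [-0.229, -3.124, -0.0]
contact_force: [-17.6, 4.2, 11.6]
grip_width: -0.0001
gripper_force: 8.9
```

Call:
{"name": "step_arm", "arguments": {"commands": [[[0,0,0,0,0,0],[0,0,0,0,0,0],[0,0,0,0,0,0],[0,0,0,0,0,0],[0,0,0,0,0,0]]]}}

```text
time: 46.25
position: [0.5785, -0.0279, 0.0493]
tcp_rot: [-0.229, -3.124, -0.0]
contact_force: [-18.8, 4.1, 11.1]
grip_width: -0.0
gripper_force: 8.9
```

Call:
{"name": "step_arm", "arguments": {"commands": [[[0,0,0,0,0,0],[0,0,0,0,0,0],[0,0,0,0,0,0],[0,0,0,0,0,0],[0,0,0,0,0,0]]]}}

```text
time: 46.75
position: [0.5785, -0.0279, 0.0494]
tcp_rot: [-0.229, -3.124, -0.0]
contact_force: [-17.5, 4.8, 11.5]
grip_width: -0.0
gripper_force: 8.9
```

Call:
{"name": "step_arm", "arguments": {"commands": [[[0,0,0,0,0,0],[0,0,0,0,0,0],[0,0,0,0,0,0],[0,0,0,0,0,0],[0,0,0,0,0,0]]]}}

```text
time: 47.25
position: [0.5785, -0.0279, 0.0494]
tcp_rot: [-0.229, -3.124, -0.0]
contact_force: [-16.2, 4.5, 11.1]
grip_width: -0.0003
gripper_force: 8.9
```

Call:
{"name": "step_arm", "arguments": {"commands": [[[0,0,0,0,0,0],[0,0,0,0,0,0],[0,0,0,0,0,0],[0,0,0,0,0,0],[0,0,0,0,0,0]]]}}

```text
time: 47.75
position: [0.5785, -0.0279, 0.0493]
tcp_rot: [-0.229, -3.124, -0.0]
contact_force: [-16.7, 3.8, 11.5]
grip_width: 0.0004
gripper_force: 8.9
```

```bash
python3 tr.py; python3 -c "
from h import *
s,im=grab('wrist'); sc=cams.get_image('scene'); cv2.imwrite('pics/w11.png',im[:,:,::-1]); cv2.imwrite('pics/s11.png',sc[:,:,::-1]);print(blobs(white(sc[200:330,220:430],110),30,2000))"
```

```text
tray 0.0233 0.0002 0.0493 [-16.7   3.8  11.5] 47.75
[(array([173.8,  25.2]), 1965), (array([197.3,  97.3]), 1748), (array([169.6,  81. ]), 1386), (array([ 2.1, 60.6]), 40), (array([174.2,  86.1]), 40), (array([152.7, 117.9]), 131)]
```

Holding steady at the stop. Travel is about 0.124 m from first contact. Retreating slowly so the shuttle follows the fingers out.

Call:
{"name": "step_arm", "arguments": {"commands": [[[0.08,0,0,0,0,0],[0.12,0,0,0,0,0],[0.18,0,0,0,0,0],[0.22,0,0,0,0,0],[0.26,0,0,0,0,0]]]}}

```text
time: 48.35
position: [0.5604, -0.0253, 0.0494]
tcp_rot: [-0.229, -3.13, 0.0]
contact_force: [-4.5, 0.5, -0.5]
grip_width: -0.0004
gripper_force: 2.5
```

Call:
{"name": "step_arm", "arguments": {"commands": [[[0.28,0,0,0,0,0],[0.28,0,0,0,0,0],[0.28,0,0,0,0,0],[0.28,0,0,0,0,0],[0.28,0,0,0,0,0]]]}}

```text
time: 48.85
position: [0.527, -0.0203, 0.0504]
tcp_rot: [0.23, 3.133, -0.0]
contact_force: [-2.9, -0.2, -3.3]
grip_width: 0.0001
gripper_force: 1.8
```

Call:
{"name": "step_arm", "arguments": {"commands": [[[0.28,0,0,0,0,0],[0.28,0,0,0,0,0],[0.28,0,0,0,0,0],[0.28,0,0,0,0,0],[0.28,0,0,0,0,0]]]}}

```text
time: 49.35
position: [0.4926, -0.0152, 0.0505]
tcp_rot: [0.229, 3.132, -0.0]
contact_force: [-2.1, -1.6, -0.5]
grip_width: -0.0002
gripper_force: 1.1
```

Call:
{"name": "step_arm", "arguments": {"commands": [[[0.28,0,0,0,0,0],[0.28,0,0,0,0,0],[0.25,0,0,0,0,0],[0.2,0,0,0,0,0],[0.2,0,0,0,0,0]]]}}

```text
time: 49.85
position: [0.4627, -0.0107, 0.0504]
tcp_rot: [0.23, 3.133, 0.0]
contact_force: [-1.9, 0.6, 0.4]
grip_width: 0.0003
gripper_force: 0.8
```

Call:
{"name": "step_arm", "arguments": {"commands": [[[0.2,0,0,0,0,0],[0.3,0,0,0,0,0],[0.4,0,0,0,0,0],[0.5,0,0,0,0,0],[0.5,0,0,0,0,0]]]}}

```text
time: 50.35
position: [0.4147, -0.0037, 0.0503]
tcp_rot: [-0.23, -3.133, -0.0]
contact_force: [-0.3, 0.5, 0.2]
grip_width: 0.0002
gripper_force: 0.0
```

```bash
python3 tr.py
```

```text
tray -0.1423 0.0001 0.0503 [-0.3  0.5  0.2] 50.35
```

Call:
{"name": "step_arm", "arguments": {"commands": [[[0,0,-0.8,0,0,0],[0,0,-1,0,0,0],[0,0,-1,0,0,0.09],[0,0,-1,0,0,0.095],[0,0,-0.2,0,0,0.095]]], "gripper": 0.62}}

```text
time: 50.85
position: [0.4165, -0.0038, 0.1526]
tcp_rot: [0.885, 3.01, 0.002]
contact_force: [0.8, -0.2, -0.1]
grip_width: 0.0528
gripper_force: 0.0
```

Call:
{"name": "step_arm", "arguments": {"commands": [[[0,0,0,0,0,0.095],[0,0,0,0,0,0.095],[0,0,0,0,0,0.095],[0,0,0,0,0,0.095],[0,0,0,0,0,0.095]]]}}

```text
time: 51.35
position: [0.4149, -0.0037, 0.1501]
tcp_rot: [-1.882, -2.515, 0.0]
contact_force: [-0.5, -0.4, 0.3]
grip_width: 0.0533
gripper_force: 0.0
```

Call:
{"name": "step_arm", "arguments": {"commands": [[[0,0,0,0,0,0.095],[0,0,0,0,0,0.095],[0,0,0,0,0,0.095],[0,0,0,0,0,0.007],[0,0,0,0,0,0]]]}}

```text
time: 51.85
position: [0.4153, -0.0038, 0.1502]
tcp_rot: [-2.374, -2.058, 0.0]
contact_force: [-0.2, 0.3, 0.5]
grip_width: 0.0526
gripper_force: 0.0
```

```bash
sed -i 's/10<st\[i,4\]<200/10<st[i,4]<400/; s/c<110/c<70/' dots.py; python3 -c "
from dots import *
to((.5676,.0481,.13),-.147)
t=cams.get_image('top'); cv2.imwrite('pics/t12.png',t[:,:,::-1]); im=cv2.resize(t[180:310,230:370],None,fx=4,fy=4); cv2.imwrite('pics/m2.png',im[:,:,::-1])"
```

```text
pos [ 0.4153 -0.0038  0.1502] tooly yaw -0.1424 tilt [-2.e-04  0.e+00 -1.e+00] t 51.85
  shift units [2.919 5.737 0.806]  turn z units 0.0031
```

View pics/m2.png

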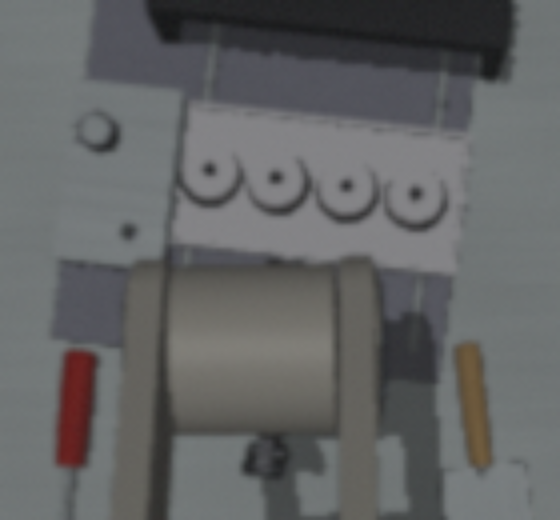

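The shuttle is fully out with all four pulleys standing on it, and the pin is still parked. Now moving them to the finished tray.

Call:
{"name": "step_arm", "arguments": {"commands": [[[0.49,0.95,0,0,0,0.003],[0.49,0.95,0,0,0,0],[0.49,0.95,0.2,0,0,0],[0.49,0.95,0.2,0,0,0],[0.49,0.95,0.4,0,0,0]]]}}

```text
time: 52.4
position: [0.5437, 0.0394, 0.1304]
tcp_rot: [2.378, 2.052, 0.001]
contact_force: [-0.1, -0.0, -0.5]
grip_width: 0.0531
gripper_force: 0.0
```

Call:
{"name": "step_arm", "arguments": {"commands": [[[0.49,0.98,0.4,0,0,0],[0,0,0.4,0,0,0],[0,0,0,0,0,0],[0,0,0,0,0,0]]]}}

```text
time: 52.8
position: [0.5671, 0.0472, 0.1099]
tcp_rot: [-2.38, -2.049, 0.003]
contact_force: [0.3, -0.0, 0.4]
grip_width: 0.053
gripper_force: 0.0
```

```bash
python3 chk.py .5676 .0481 .052 .0285
```

```text
[(array([318.63414634, 259.04268293]), array([0.56720414, 0.04815472, 0.052     ]))]
pos [0.5674 0.0471 0.1104] tooly yaw -0.1498 tilt [-9.e-04 -1.e-04 -1.e+00] t 52.85
  shift units [ 0.04  -0.01   3.277]  turn z units -0.0019
```

Call:
{"name": "step_arm", "arguments": {"commands": [[[0.04,0,0.8,0,0,0],[0,0,0.8,0,0,0],[0,0,0.8,0,0,0],[0,0,0.5,0,0,0],[0,0,0.35,0,0,0]]]}}

```text
time: 53.35
position: [0.5681, 0.0482, 0.0287]
tcp_rot: [-2.382, -2.048, 0.0]
contact_force: [1.1, -0.0, -0.0]
grip_width: 0.053
gripper_force: 0.0
```

Call:
{"name": "step_arm", "arguments": {"commands": [[[0,0,0,0,0,0],[0,0,0,0,0,0],[0,0,0,0,0,0],[0,0,0,0,0,0]]], "gripper": 0.48}}

```text
time: 53.75
position: [0.5691, 0.0485, 0.0298]
tcp_rot: [2.382, 2.048, 0.002]
contact_force: [-0.0, 0.5, 0.0]
grip_width: 0.0407
gripper_force: 0.0
```

Call:
{"name": "step_arm", "arguments": {"commands": [[[0,0,0,0,0,0],[0,0,0,0,0,0],[0,0,0,0,0,0]]], "gripper": 0.455}}

```text
time: 54.05
position: [0.5691, 0.0485, 0.0298]
tcp_rot: [2.382, 2.048, 0.001]
contact_force: [-0.5, -0.4, 6.3]
grip_width: 0.0394
gripper_force: 20.1
```

Call:
{"name": "step_arm", "arguments": {"commands": [[[0,0,-0.4,0,0,0],[0,0,-0.8,0,0,0],[0,0,-0.9,0,0,0],[0,0,-0.9,0,0,0],[0,0,-0.9,0,0,0]]]}}

```text
time: 54.55
position: [0.5685, 0.0484, 0.128]
tcp_rot: [2.382, 2.048, 0.0]
contact_force: [-0.9, 0.3, -1.7]
grip_width: 0.0391
gripper_force: 20.0
```

Call:
{"name": "step_arm", "arguments": {"commands": [[[0.6,-0.1,-0.3,0,0,0],[0.9,-0.12,0,0,0,0],[0.9,-0.12,0,0,0,0],[0.9,-0.12,0,0,0,0],[0.9,-0.12,0,0,0,0]]]}}

```text
time: 55.05
position: [0.5695, 0.1561, 0.1339]
tcp_rot: [-2.382, -2.048, 0.0]
contact_force: [0.5, -0.1, -0.3]
grip_width: 0.0393
gripper_force: 20.0
```

Call:
{"name": "step_arm", "arguments": {"commands": [[[0.9,-0.12,0,0,0,0],[0.9,-0.12,0,0,0,0],[0.9,-0.12,0,0,0,0],[0.9,-0.12,0,0,0,0],[0.9,-0.12,0,0,0,0]]]}}

```text
time: 55.55
position: [0.5713, 0.2696, 0.1337]
tcp_rot: [-2.382, -2.048, 0.001]
contact_force: [0.3, 1.0, -0.3]
grip_width: 0.0391
gripper_force: 20.0
```

Call:
{"name": "step_arm", "arguments": {"commands": [[[0.9,-0.12,0,0,0,0],[0.9,-0.12,0,0,0,0],[0.9,-0.12,0,0,0,0],[0.9,-0.12,0,0,0,0],[0,0,0,0,0,0]]]}}

```text
time: 56.05
position: [0.5735, 0.3621, 0.134]
tcp_rot: [-2.38, -2.05, -0.002]
contact_force: [0.0, -0.3, -0.7]
grip_width: 0.0391
gripper_force: 20.0
```

Call:
{"name": "step_arm", "arguments": {"commands": [[[0,0,0,0,0,0],[0,0,0,0,0,0]]]}}

```text
time: 56.25
position: [0.5735, 0.3582, 0.1338]
tcp_rot: [2.382, 2.048, -0.001]
contact_force: [0.4, -0.1, -0.5]
grip_width: 0.0393
gripper_force: 20.0
```

```bash
python3 -c "
from h import *
to((.57,.36,.0105),-.147)"
```

```text
pos [0.5735 0.3582 0.1338] tooly yaw -0.1506 tilt [-5.e-04 -6.e-04 -1.e+00] t 56.25
  shift units [ 0.053 -0.145  4.932]  turn z units -0.0024
```

Call:
{"name": "step_arm", "arguments": {"commands": [[[0.05,-0.14,0.9,0,0,0],[0,0,0.9,0,0,0],[0,0,0.9,0,0,0],[0,0,0.9,0,0,0],[0,0,0.6,0,0,0]]]}}

```text
time: 56.75
position: [0.5699, 0.3591, 0.0275]
tcp_rot: [-2.383, -2.047, 0.003]
contact_force: [-1.1, -0.5, 0.2]
grip_width: 0.0394
gripper_force: 20.0
```

Call:
{"name": "step_arm", "arguments": {"commands": [[[0,0,0.4,0,0,0],[0,0,0.2,0,0,0],[0,0,0,0,0,0],[0,0,0,0,0,0]]]}}

```text
time: 57.15
position: [0.5709, 0.3607, 0.0148]
tcp_rot: [2.382, 2.048, 0.002]
contact_force: [-0.6, 0.0, -0.3]
grip_width: 0.0393
gripper_force: 20.0
```

Call:
{"name": "step_arm", "arguments": {"commands": [[[0,0,0.04,0,0,0],[0,0,0,0,0,0]]]}}

```text
time: 57.35
position: [0.5707, 0.3607, 0.0136]
tcp_rot: [2.382, 2.048, 0.001]
contact_force: [-0.1, -1.0, -0.2]
grip_width: 0.039
gripper_force: 20.0
```

Call:
{"name": "step_arm", "arguments": {"commands": [[[0,0,0.06,0,0,0],[0,0,0,0,0,0]]]}}

```text
time: 57.55
position: [0.5707, 0.3607, 0.0119]
tcp_rot: [2.382, 2.048, 0.001]
contact_force: [0.6, 0.3, 1.4]
grip_width: 0.0394
gripper_force: 20.2
```

Call:
{"name": "step_arm", "arguments": {"commands": [[[0,0,0,0,0,0],[0,0,0,0,0,0],[0,0,0,0,0,0]]], "gripper": 0.6}}

```text
time: 57.85
position: [0.5703, 0.3603, 0.0114]
tcp_rot: [-2.382, -2.048, 0.0]
contact_force: [0.0, 0.3, 0.3]
grip_width: 0.0512
gripper_force: 0.0
```

Call:
{"name": "step_arm", "arguments": {"commands": [[[0,0,-0.3,0,0,0],[0,0,-0.8,0,0,0],[0,0,-1,0,0,0],[0,0,-1,0,0,0],[0,0,-0.8,0,0,0]]]}}

```text
time: 58.35
position: [0.5708, 0.3607, 0.1111]
tcp_rot: [2.382, 2.048, 0.002]
contact_force: [-0.2, 0.4, -0.1]
grip_width: 0.0511
gripper_force: 0.0
```

```bash
python3 -c "
from dots import *
s,im=grab('wrist'); print(s['position'],dots(im,s,.034,[(.5707,.3607)])); cv2.imwrite('pics/w13.png',im[:,:,::-1])"
```

```text
[0.57079259 0.36065646 0.11112303] [(array([319.46896552, 250.85517241]), array([0.57142579, 0.36008968, 0.034     ]))]
```

Call:
{"name": "step_arm", "arguments": {"commands": [[[-0.9,0.11,-0.5,0,0,0],[-0.9,0.11,-0.4,0,0,0],[-0.9,0.11,0,0,0,0],[-0.9,0.11,0,0,0,0],[-0.9,0.11,0,0,0,0]]], "gripper": 0.62}}

```text
time: 58.9
position: [0.5669, 0.2453, 0.1317]
tcp_rot: [2.382, 2.048, -0.0]
contact_force: [-0.4, -0.6, 0.0]
grip_width: 0.0525
gripper_force: 0.0
```

Call:
{"name": "step_arm", "arguments": {"commands": [[[-0.9,0.11,0,0,0,0],[-0.9,0.11,0,0,0,0],[-0.9,0.11,0,0,0,0],[-0.9,0.11,0,0,0,0],[-0.9,0.11,0,0,0,0]]]}}

```text
time: 59.4
position: [0.5634, 0.132, 0.1316]
tcp_rot: [-2.383, -2.047, 0.0]
contact_force: [-0.2, -0.4, -0.1]
grip_width: 0.0527
gripper_force: 0.0
```

Call:
{"name": "step_arm", "arguments": {"commands": [[[-0.9,0.11,0,0,0,0],[-0.9,0.11,0,0,0,0],[-0.9,0.11,0.2,0,0,0],[-0.9,0.11,0.2,0,0,0],[-0.9,0.11,0.2,0,0,0]]]}}

```text
time: 59.9
position: [0.56, 0.0189, 0.1165]
tcp_rot: [-2.383, -2.047, 0.0]
contact_force: [-0.1, -0.2, 0.1]
grip_width: 0.0534
gripper_force: 0.0
```

Call:
{"name": "step_arm", "arguments": {"commands": [[[-0.8,0.05,0.2,0,0,0],[0,0,0,0,0,0],[0,0,0,0,0,0],[0,0,0,0,0,0]]]}}

```text
time: 60.3
position: [0.5589, 0.0009, 0.1118]
tcp_rot: [2.382, 2.048, 0.001]
contact_force: [-0.5, 0.5, -0.4]
grip_width: 0.0525
gripper_force: 0.0
```

```bash
python3 chk.py .5604 .0007 .052 .0285
```

```text
[(array([320.12727273, 259.39393939]), array([0.55993417, 0.00077777, 0.052     ]))]
pos [0.559  0.0011 0.1118] tooly yaw -0.1501 tilt [ 4.e-04  2.e-04 -1.e+00] t 60.35
  shift units [-0.008  0.039  3.333]  turn z units -0.0021
```

Call:
{"name": "step_arm", "arguments": {"commands": [[[0,0.04,0.8,0,0,0],[0,0,0.8,0,0,0],[0,0,0.8,0,0,0],[0,0,0.5,0,0,0],[0,0,0.4,0,0,0]]]}}

```text
time: 60.85
position: [0.5597, 0.001, 0.0283]
tcp_rot: [-2.381, -2.049, 0.001]
contact_force: [0.8, -0.7, 1.0]
grip_width: 0.0532
gripper_force: 0.0
```

Call:
{"name": "step_arm", "arguments": {"commands": [[[0,0,0,0,0,0],[0,0,0,0,0,0],[0,0,0,0,0,0],[0,0,0,0,0,0]]], "gripper": 0.48}}

```text
time: 61.25
position: [0.5603, 0.0004, 0.0298]
tcp_rot: [2.382, 2.048, 0.001]
contact_force: [-0.2, -0.6, 0.2]
grip_width: 0.0409
gripper_force: 0.0
```

Call:
{"name": "step_arm", "arguments": {"commands": [[[0,0,0,0,0,0],[0,0,0,0,0,0],[0,0,0,0,0,0]]], "gripper": 0.455}}

```text
time: 61.55
position: [0.5604, 0.0004, 0.0298]
tcp_rot: [2.382, 2.048, 0.002]
contact_force: [-1.0, 0.3, 5.9]
grip_width: 0.039
gripper_force: 20.1
```

Call:
{"name": "step_arm", "arguments": {"commands": [[[0,0,-0.4,0,0,0],[0,0,-0.8,0,0,0],[0,0,-0.9,0,0,0],[0,0,-0.9,0,0,0],[0,0,-0.9,0,0,0]]]}}

```text
time: 62.05
position: [0.5597, 0.0004, 0.128]
tcp_rot: [2.382, 2.048, 0.0]
contact_force: [-0.1, -0.1, -0.6]
grip_width: 0.039
gripper_force: 20.0
```

Call:
{"name": "step_arm", "arguments": {"commands": [[[0.6,-0.3,-0.3,0,0,0],[0.9,-0.38,0,0,0,0],[0.9,-0.38,0,0,0,0],[0.9,-0.38,0,0,0,0],[0.9,-0.38,0,0,0,0]]]}}

```text
time: 62.55
position: [0.5294, 0.1126, 0.1339]
tcp_rot: [-2.382, -2.048, 0.001]
contact_force: [-1.3, 0.1, -0.4]
grip_width: 0.0392
gripper_force: 20.0
```

Call:
{"name": "step_arm", "arguments": {"commands": [[[0.9,-0.38,0,0,0,0],[0.9,-0.38,0,0,0,0],[0.9,-0.38,0,0,0,0],[0.9,-0.38,0,0,0,0],[0.9,-0.38,0,0,0,0]]]}}

```text
time: 63.05
position: [0.4992, 0.2309, 0.1338]
tcp_rot: [-2.382, -2.048, 0.001]
contact_force: [0.3, 0.0, -0.1]
grip_width: 0.0393
gripper_force: 20.0
```

Call:
{"name": "step_arm", "arguments": {"commands": [[[0.9,-0.38,0,0,0,0],[0.9,-0.38,0,0,0,0],[0.9,-0.38,0,0,0,0],[0.9,-0.38,0,0,0,0],[0.9,-0.38,0,0,0,0]]]}}

```text
time: 63.55
position: [0.4689, 0.3491, 0.1338]
tcp_rot: [-2.382, -2.048, 0.001]
contact_force: [-0.2, -0.1, 0.1]
grip_width: 0.0394
gripper_force: 20.0
```

Call:
{"name": "step_arm", "arguments": {"commands": [[[0,0,0,0,0,0],[0,0,0,0,0,0],[0,0,0,0,0,0]]]}}

```text
time: 63.85
position: [0.4699, 0.3471, 0.1338]
tcp_rot: [2.382, 2.048, -0.001]
contact_force: [-0.1, -0.6, -0.5]
grip_width: 0.0389
gripper_force: 20.0
```

```bash
python3 -c "
from h import *
to((.47,.35,.0118),-.147)"
```

```text
pos [0.4699 0.3471 0.1338] tooly yaw -0.1505 tilt [-6.e-04 -7.e-04 -1.e+00] t 63.85
  shift units [ 0.119 -0.01   4.879]  turn z units -0.0023
```

Call:
{"name": "step_arm", "arguments": {"commands": [[[0.1,0,0.9,0,0,0],[0,0,0.9,0,0,0],[0,0,0.9,0,0,0],[0,0,0.9,0,0,0],[0,0,0.6,0,0,0]]]}}

```text
time: 64.35
position: [0.4704, 0.3489, 0.0276]
tcp_rot: [-2.383, -2.047, 0.003]
contact_force: [0.4, -0.7, -0.5]
grip_width: 0.0392
gripper_force: 20.0
```

Call:
{"name": "step_arm", "arguments": {"commands": [[[0,0,0.4,0,0,0],[0,0,0.22,0,0,0],[0,0,0.06,0,0,0],[0,0,0,0,0,0],[0,0,0,0,0,0]]]}}

```text
time: 64.85
position: [0.4712, 0.3506, 0.0128]
tcp_rot: [2.382, 2.048, 0.002]
contact_force: [0.8, 0.3, -0.3]
grip_width: 0.0393
gripper_force: 20.0
```

Call:
{"name": "step_arm", "arguments": {"commands": [[[0,0,0,0,0,0],[0,0,0,0,0,0],[0,0,0,0,0,0]]], "gripper": 0.6}}

```text
time: 65.15
position: [0.4709, 0.3504, 0.0123]
tcp_rot: [2.382, 2.048, 0.001]
contact_force: [0.3, -0.2, -0.9]
grip_width: 0.0509
gripper_force: 0.0
```

Call:
{"name": "step_arm", "arguments": {"commands": [[[0,0,-0.3,0,0,0],[0,0,-0.8,0,0,0],[0,0,-1,0,0,0],[0,0,-1,0,0,0],[0,0,-0.8,0,0,0]]]}}

```text
time: 65.65
position: [0.4711, 0.3505, 0.1115]
tcp_rot: [2.382, 2.048, 0.002]
contact_force: [0.2, 0.5, 0.6]
grip_width: 0.0509
gripper_force: 0.0
```

```bash
python3 -c "
from dots import *
s,im=grab('wrist'); print(s['position'],dots(im,s,.034,[(.47,.35)])); cv2.imwrite('pics/w14.png',im[:,:,::-1])"
```

```text
[0.47108115 0.35048759 0.11153827] [(array([319.89208633, 249.14388489]), array([0.47216001, 0.35096009, 0.034     ]))]
```

Call:
{"name": "step_arm", "arguments": {"commands": [[[-0.9,0.33,-0.5,0,0,0],[-0.9,0.33,-0.4,0,0,0],[-0.9,0.33,0,0,0,0],[-0.9,0.33,0,0,0,0],[-0.9,0.33,0,0,0,0]]], "gripper": 0.62}}

```text
time: 66.2
position: [0.4948, 0.232, 0.1325]
tcp_rot: [2.382, 2.048, 0.001]
contact_force: [0.5, 0.2, 0.2]
grip_width: 0.0528
gripper_force: 0.0
```

Call:
{"name": "step_arm", "arguments": {"commands": [[[-0.9,0.33,0,0,0,0],[-0.9,0.33,0,0,0,0],[-0.9,0.33,0,0,0,0],[-0.9,0.33,0,0,0,0],[-0.9,0.33,0,0,0,0]]]}}

```text
time: 66.7
position: [0.5187, 0.1145, 0.1323]
tcp_rot: [2.382, 2.048, 0.0]
contact_force: [-0.2, 0.1, -0.5]
grip_width: 0.0531
gripper_force: 0.0
```

Call:
{"name": "step_arm", "arguments": {"commands": [[[-0.9,0.33,0,0,0,0],[-0.9,0.33,0,0,0,0],[-0.9,0.33,0,0,0,0],[-0.9,0.33,0.2,0,0,0],[-0.9,0.33,0.2,0,0,0]]]}}

```text
time: 67.2
position: [0.5428, -0.003, 0.1224]
tcp_rot: [2.382, 2.048, 0.001]
contact_force: [0.7, -0.1, -0.0]
grip_width: 0.0526
gripper_force: 0.0
```

Call:
{"name": "step_arm", "arguments": {"commands": [[[-0.9,0.33,0.2,0,0,0],[-0.9,0.33,0.2,0,0,0],[0,0,0,0,0,0],[0,0,0,0,0,0],[0,0,0,0,0,0]]]}}

```text
time: 67.7
position: [0.5519, -0.0483, 0.1123]
tcp_rot: [-2.382, -2.048, -0.0]
contact_force: [0.1, 0.3, 0.3]
grip_width: 0.053
gripper_force: 0.0
```

```bash
python3 chk.py .5522 -.0497 .052 .0285
```

```text
[None]
pos [ 0.552  -0.0482  0.1123] tooly yaw -0.1499 tilt [ 1.e-04  2.e-04 -1.e+00] t 67.75
  shift units [-0.059  0.018  3.351]  turn z units -0.0019
```

```bash
python3 -c "
from h import *
s,im=grab('wrist'); cv2.imwrite('pics/w15.png',im[:,:,::-1]); g=cv2.cvtColor(im,cv2.COLOR_RGB2GRAY)
u,v=proj('wrist',np.array([.5522,-.0497,.052]),s).round().astype(int); print(u,v); print(g[v-40:v+41:4,u-40:u+41:4])"
```

```text
319 261
[[135 137 136 137 133  71  21  23  23  23  21  19  21  22  20 100 137 137
  134 133 135]
 [121 127 133 137  52  20  20  19  21  21  22  22  22  22  21  21  96 136
  134 134 136]
 [147 146 147 127  33  22  22  23  21  22  21  19  21  19  23  21  22 129
  134 133 135]
 [116 117 120 146 146  73  20  20  22  22  21  20  22  21  22  22  19  22
  133 133 135]
 [113 113 112 109 110 144  59  21  23  22  20  20  21  21  23  19  20  21
  133 131 135]
 [145 145 132 110 110 136 142  21  22  20  21  19  20  21  20  22  21  21
  122 132 135]
 [144 144 145 145 126 110 138  36  23  21  23  20  21  21  19  22  23  20
  120 132 135]
 [144 145 145 144 144 111 140 109  23  23  20  22  21  21  21  21  24  22
  121 130 134]
 [145 145 145 145 145 144 111 103  22  23  20  22  24  22  20  21  19  23
  131 131 134]
 [145 145 145 145 144 144 140  79  22  22  21  22  22  22  19  22  21  24
  131 130 134]
 [119 144 145 145 144 145 145  47  24  21  21  23  20  22  23  20  20 129
  131 129 134]
 [ 19 137 144 144 144 144 144  32  23  23  23  24  23  21  20  22 110 130
  131 129 133]
 [ 14 130 144 145 145 145 144  20  22  22  24  23  20  22  21 122 132 131
  130 130 133]
 [ 16 145 144 144 145 144 145  99  21  22  19  20  21 109 132 131 130 130
  130 128 133]
 [144 145 144 145 145 145 144 134 135 131 128 133 131 132 131 132 131 130
  130 129 132]
 [144 145 145 145 145 144 135 134  88  34  20  32  80 129 131 132 131 130
  129 127 132]
 [144 144 145 145 145 143  29  23 100 118 126 133 108  82  31 130 130 130
  129 128 131]
 [144 145 144 144 136  22  92 140 147 148 140 131 147 146 127  26 125 131
  129 128 131]
 [145 145 142 133  21  69 145 145 114 110 113 114 112 113 145 142  20 130
  129 128 131]
 [134 134 136  86  21 142 114 109 112 111 113 114 112 112 110 127 124  72
  128 128 131]
 [135 134 135  24  93 119 109 109 112 112 112 114 113 112 109 108 141  21
  128 129 130]]
```

The black spot is bare: this pulley has been knocked aside. Its dot now shows near (279,269), and I'll measure it.

```bash
python3 -c "
from dots import *
s,im=grab('wrist'); g=cv2.cvtColor(im,cv2.COLOR_RGB2GRAY)
n,l,st,ce=cv2.connectedComponentsWithStats((g[245:295,255:300]<70).astype(np.uint8))
c=np.array([.5554,-.0247]);ex=np.array([.9892,-.1465]);ey=np.array([.1465,.9892])
for i in range(1,n):
  if st[i,4]>20:
    uv=ce[i]+[255,245]; p=onz('wrist',uv,.052,s); d=p[:2]-c; print(uv,st[i],p.round(4),(d@ex).round(4),(d@ey).round(4))
cv2.imwrite('pics/w16.png',cv2.resize(im[170:340,180:440,::-1],None,fx=2.5,fy=2.5))"
```

```text
[274.93975904 267.52409639] [ 13  16  15  14 166] [ 0.5236 -0.0496  0.052 ] -0.0278 -0.0293
[296.9375  291.46875] [38 42  7  8 32] [ 0.5346 -0.0685  0.052 ] -0.0142 -0.0464
```

View pics/w16.png

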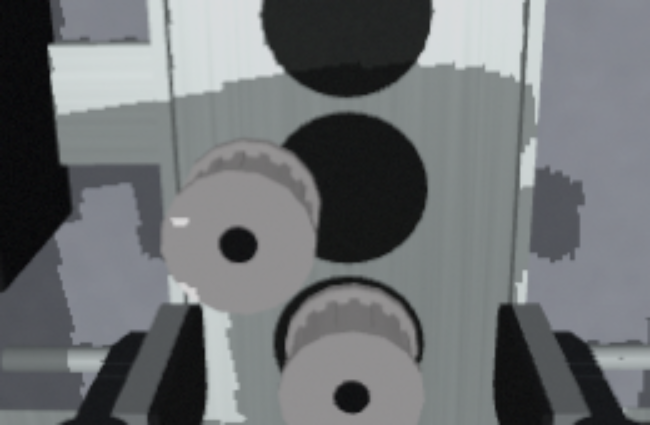

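The pulley is still upright at tray (-28,-29) mm, hard by the rim. The pulley on the last spot is in place at (320,328). I'll take that one first, then grip the knocked one across y, where there will be room.

Call:
{"name": "step_arm", "arguments": {"commands": [[[-0.7,0,0,0,0,0],[-0.7,0,0,0,0,0],[-0.66,0,0,0,0,0],[0,0,0,0,0,0],[0,0,0,0,0,0]]]}}

```text
time: 68.35
position: [0.5443, -0.0999, 0.1121]
tcp_rot: [-2.383, -2.047, -0.0]
contact_force: [0.2, 0.5, 0.3]
grip_width: 0.053
gripper_force: 0.0
```

```bash
python3 chk.py .5449 -.0992 .052 .0285
```

```text
[(array([320.08823529, 256.61176471]), array([ 0.54560871, -0.09824124,  0.052     ]))]
pos [ 0.5444 -0.0996  0.1121] tooly yaw -0.1509 tilt [ 1.e-04  2.e-04 -1.e+00] t 68.4
  shift units [0.06  0.041 3.343]  turn z units -0.0026
```

Call:
{"name": "step_arm", "arguments": {"commands": [[[0.06,0.04,0.8,0,0,0],[0,0,0.8,0,0,0],[0,0,0.8,0,0,0],[0,0,0.5,0,0,0],[0,0,0.4,0,0,0]]]}}

```text
time: 68.9
position: [0.5454, -0.098, 0.0287]
tcp_rot: [-2.381, -2.048, 0.001]
contact_force: [0.5, 0.0, 0.3]
grip_width: 0.0528
gripper_force: 0.0
```

Call:
{"name": "step_arm", "arguments": {"commands": [[[0,0,0,0,0,0],[0,0,0,0,0,0],[0,0,0,0,0,0],[0,0,0,0,0,0]]], "gripper": 0.48}}

```text
time: 69.3
position: [0.5461, -0.0987, 0.0303]
tcp_rot: [2.381, 2.047, 0.001]
contact_force: [0.2, -0.1, -0.1]
grip_width: 0.041
gripper_force: 0.0
```

Call:
{"name": "step_arm", "arguments": {"commands": [[[0,0,0,0,0,0],[0,0,0,0,0,0],[0,0,0,0,0,0]]], "gripper": 0.455}}

```text
time: 69.6
position: [0.5461, -0.0987, 0.0303]
tcp_rot: [2.382, 2.047, 0.001]
contact_force: [-1.0, -0.6, 7.0]
grip_width: 0.0393
gripper_force: 19.9
```

Call:
{"name": "step_arm", "arguments": {"commands": [[[0,0,-0.4,0,0,0],[0,0,-0.8,0,0,0],[0,0,-0.9,0,0,0],[0,0,-0.9,0,0,0],[0,0,-0.9,0,0,0]]]}}

```text
time: 70.1
position: [0.5455, -0.0986, 0.1286]
tcp_rot: [2.382, 2.048, 0.0]
contact_force: [0.6, 0.2, 0.6]
grip_width: 0.039
gripper_force: 19.8
```

Call:
{"name": "step_arm", "arguments": {"commands": [[[0.6,-0.06,-0.3,0,0,0],[0.9,-0.06,0,0,0,0],[0.9,-0.06,0,0,0,0],[0.9,-0.06,0,0,0,0],[0.9,-0.06,0,0,0,0]]]}}

```text
time: 70.6
position: [0.5534, 0.008, 0.1344]
tcp_rot: [-2.382, -2.048, 0.0]
contact_force: [-0.1, -0.7, -0.1]
grip_width: 0.039
gripper_force: 19.8
```

Call:
{"name": "step_arm", "arguments": {"commands": [[[0.9,-0.06,0,0,0,0],[0.9,-0.06,0,0,0,0],[0.9,-0.06,0,0,0,0],[0.9,-0.06,0,0,0,0],[0.9,-0.06,0,0,0,0]]]}}

```text
time: 71.1
position: [0.5627, 0.1204, 0.1343]
tcp_rot: [-2.382, -2.048, 0.001]
contact_force: [-0.0, -0.5, -0.5]
grip_width: 0.0393
gripper_force: 19.8
```

Call:
{"name": "step_arm", "arguments": {"commands": [[[0.9,-0.06,0,0,0,0],[0.9,-0.06,0,0,0,0],[0.9,-0.06,0,0,0,0],[0.9,-0.06,0,0,0,0],[0.9,-0.06,0,0,0,0]]]}}

```text
time: 71.6
position: [0.572, 0.2327, 0.1343]
tcp_rot: [-2.382, -2.048, 0.001]
contact_force: [0.4, -0.2, -0.6]
grip_width: 0.0393
gripper_force: 19.8
```

Call:
{"name": "step_arm", "arguments": {"commands": [[[0.9,-0.06,0,0,0,0],[0.8,0,0,0,0,0],[0,0,0,0,0,0],[0,0,0,0,0,0],[0,0,0,0,0,0]]]}}

```text
time: 72.1
position: [0.5773, 0.2728, 0.1343]
tcp_rot: [2.382, 2.048, -0.001]
contact_force: [0.3, -0.8, -0.5]
grip_width: 0.039
gripper_force: 19.8
```

```bash
python3 -c "
from h import *
to((.575,.275,.0118),-.147)"
```

```text
pos [0.5773 0.2728 0.1343] tooly yaw -0.1507 tilt [-6.e-04 -5.e-04 -1.e+00] t 72.1
  shift units [ 0.078 -0.103  4.901]  turn z units -0.0025
```

Call:
{"name": "step_arm", "arguments": {"commands": [[[0.07,-0.1,0.9,0,0,0],[0,0,0.9,0,0,0],[0,0,0.9,0,0,0],[0,0,0.9,0,0,0],[0,0,0.6,0,0,0]]]}}

```text
time: 72.6
position: [0.5748, 0.2742, 0.028]
tcp_rot: [-2.383, -2.047, 0.003]
contact_force: [-0.4, -0.2, -0.2]
grip_width: 0.0393
gripper_force: 19.8
```

Call:
{"name": "step_arm", "arguments": {"commands": [[[0,0,0.4,0,0,0],[0,0,0.22,0,0,0],[0,0,0.06,0,0,0],[0,0,0,0,0,0],[0,0,0,0,0,0]]]}}

```text
time: 73.1
position: [0.576, 0.2757, 0.0133]
tcp_rot: [2.382, 2.048, 0.002]
contact_force: [-0.1, -0.3, -0.3]
grip_width: 0.0394
gripper_force: 19.7
```

Call:
{"name": "step_arm", "arguments": {"commands": [[[0,0,0,0,0,0],[0,0,0,0,0,0],[0,0,0,0,0,0]]], "gripper": 0.6}}

```text
time: 73.4
position: [0.5756, 0.2755, 0.0128]
tcp_rot: [2.382, 2.048, 0.001]
contact_force: [0.2, 0.5, 0.1]
grip_width: 0.0507
gripper_force: 0.0
```

Call:
{"name": "step_arm", "arguments": {"commands": [[[0,0,-0.3,0,0,0],[0,0,-0.8,0,0,0],[0,0,-1,0,0,0],[0,0,-1,0,0,0],[0,0,-0.8,0,0,0]]]}}

```text
time: 73.9
position: [0.5759, 0.2756, 0.1121]
tcp_rot: [2.382, 2.048, 0.002]
contact_force: [0.1, -0.6, -0.2]
grip_width: 0.0512
gripper_force: 0.0
```

```bash
python3 -c "
from dots import *
s,im=grab('wrist'); print(s['position'],dots(im,s,.034,[(.575,.275)]))"
```

```text
[0.57585326 0.27562862 0.11210391] [(array([319.86861314, 249.08029197]), array([0.57690407, 0.27593196, 0.034     ]))]
```

Call:
{"name": "step_arm", "arguments": {"commands": [[[0,0,-0.5,0,0,-0.09],[0,0,-0.4,0,0,-0.095],[0,0,0,0,0,-0.095],[0,0,0,0,0,-0.095],[0,0,0,0,0,-0.095]]], "gripper": 0.62}}

```text
time: 74.45
position: [0.5755, 0.2755, 0.1328]
tcp_rot: [1.52, 2.749, 0.0]
contact_force: [0.2, 0.1, 0.5]
grip_width: 0.0528
gripper_force: 0.0
```

Call:
{"name": "step_arm", "arguments": {"commands": [[[0,0,0,0,0,-0.095],[0,0,0,0,0,-0.095],[0,0,0,0,0,-0.095],[0,0,0,0,0,-0.095],[0,0,0,0,0,-0.095]]]}}

```text
time: 74.95
position: [0.5754, 0.2754, 0.1326]
tcp_rot: [0.466, 3.107, 0.0]
contact_force: [1.0, 0.5, -0.7]
grip_width: 0.0529
gripper_force: 0.0
```

Call:
{"name": "step_arm", "arguments": {"commands": [[[0,0,0,0,0,-0.095],[0,0,0,0,0,-0.007],[0,0,0,0,0,0]]]}}

```text
time: 75.25
position: [0.5754, 0.2754, 0.1326]
tcp_rot: [0.242, 3.132, -0.0]
contact_force: [0.0, 0.1, 0.2]
grip_width: 0.0527
gripper_force: 0.0
```

```bash
python3 -c "
from h import *
to((.5236,-.0496,.115),1.424)"
```

```text
pos [0.5754 0.2754 0.1326] tooly yaw 1.4165 tilt [ 0. -0. -1.] t 75.25
  shift units [  0.05  -13.166   0.703]  turn z units -0.005
```

Call:
{"name": "step_arm", "arguments": {"commands": [[[0,-0.8,0,0,0,-0.005],[0,-0.9,0,0,0,0],[0,-0.9,0,0,0,0],[0,-0.9,0,0,0,0],[0,-0.9,0,0,0,0]]]}}

```text
time: 75.75
position: [0.5594, 0.1658, 0.1326]
tcp_rot: [0.231, 3.133, 0.0]
contact_force: [0.3, -0.2, -0.7]
grip_width: 0.0533
gripper_force: 0.0
```

Call:
{"name": "step_arm", "arguments": {"commands": [[[0,-0.9,0,0,0,0],[0,-0.9,0,0,0,0],[0,-0.9,0,0,0,0],[0,-0.9,0,0,0,0],[0,-0.9,0,0,0,0]]]}}

```text
time: 76.25
position: [0.5434, 0.0544, 0.1327]
tcp_rot: [0.231, 3.133, 0.0]
contact_force: [-0.5, -0.6, -0.3]
grip_width: 0.0527
gripper_force: 0.0
```

Call:
{"name": "step_arm", "arguments": {"commands": [[[0.05,-0.9,0,0,0,0],[0,-0.9,0.2,0,0,0],[0,-0.9,0.2,0,0,0],[0,-0.9,0.2,0,0,0],[0,-0.65,0,0,0,0]]]}}

```text
time: 76.75
position: [0.5265, -0.0509, 0.1171]
tcp_rot: [-0.232, -3.132, 0.0]
contact_force: [0.4, -0.2, 0.0]
grip_width: 0.0528
gripper_force: 0.0
```

Call:
{"name": "step_arm", "arguments": {"commands": [[[0,0,0,0,0,0],[0,0,0,0,0,0],[0,0,0,0,0,0]]]}}

```text
time: 77.05
position: [0.5274, -0.0491, 0.1177]
tcp_rot: [0.226, 3.133, 0.0]
contact_force: [0.4, 0.6, -1.0]
grip_width: 0.0527
gripper_force: 0.0
```

```bash
sed -i 's/to((x,y,zt),-.147)/to((x,y,zt),float(sys.argv[5]) if len(sys.argv)>5 else -.147)/' chk.py; python3 chk.py .5236 -.0496 .052 .030 1.424
```

```text
[(array([316.975, 248.5  ]), array([ 0.5241238 , -0.04932665,  0.052     ]))]
pos [ 0.5274 -0.049   0.1177] tooly yaw 1.4272 tilt [ 3.e-04  1.e-04 -1.e+00] t 77.1
  shift units [ 0.128 -0.03   3.507]  turn z units 0.0022
```

Call:
{"name": "step_arm", "arguments": {"commands": [[[0.13,-0.03,0.8,0,0,0],[0,0,0.8,0,0,0],[0,0,0.8,0,0,0],[0,0,0.6,0,0,0],[0,0,0.5,0,0,0]]]}}

```text
time: 77.6
position: [0.5237, -0.0493, 0.0292]
tcp_rot: [-0.224, -3.133, -0.0]
contact_force: [-0.4, -0.0, 0.4]
grip_width: 0.0527
gripper_force: 0.0
```

Call:
{"name": "step_arm", "arguments": {"commands": [[[0,0,0,0,0,0],[0,0,0,0,0,0],[0,0,0,0,0,0],[0,0,0,0,0,0]]], "gripper": 0.48}}

```text
time: 78.0
position: [0.5244, -0.05, 0.0308]
tcp_rot: [0.225, 3.132, -0.0]
contact_force: [0.9, 0.6, 0.7]
grip_width: 0.0411
gripper_force: 0.0
```

Call:
{"name": "step_arm", "arguments": {"commands": [[[0,0,0,0,0,0],[0,0,0,0,0,0],[0,0,0,0,0,0]]], "gripper": 0.455}}

```text
time: 78.3
position: [0.5244, -0.0501, 0.0309]
tcp_rot: [0.225, 3.132, 0.0]
contact_force: [-1.1, 1.2, 7.0]
grip_width: 0.0392
gripper_force: 19.6
```

Call:
{"name": "step_arm", "arguments": {"commands": [[[0,0,-0.4,0,0,0],[0,0,-0.8,0,0,0],[0,0,-0.9,0,0,0],[0,0,-0.9,0,0,0],[0,0,-0.9,0,0,0]]]}}

```text
time: 78.8
position: [0.5236, -0.05, 0.1291]
tcp_rot: [0.225, 3.133, -0.0]
contact_force: [0.5, 0.8, -0.6]
grip_width: 0.0393
gripper_force: 19.5
```

Call:
{"name": "step_arm", "arguments": {"commands": [[[0.1,0.7,-0.3,0,0,0],[0.14,0.9,0,0,0,0],[0.14,0.9,0,0,0,0],[0.14,0.9,0,0,0,0],[0.14,0.9,0,0,0,0]]]}}

```text
time: 79.3
position: [0.5227, 0.0595, 0.1358]
tcp_rot: [0.225, 3.133, 0.0]
contact_force: [0.0, -0.2, -0.4]
grip_width: 0.0391
gripper_force: 19.5
```

Call:
{"name": "step_arm", "arguments": {"commands": [[[0.14,0.9,0,0,0,0],[0.14,0.9,0,0,0,0],[0.14,0.9,0,0,0,0],[0.14,0.9,0,0,0,0],[0.14,0.9,0,0,0,0]]]}}

```text
time: 79.8
position: [0.5214, 0.1734, 0.1358]
tcp_rot: [0.225, 3.133, 0.0]
contact_force: [0.4, -0.6, 0.2]
grip_width: 0.0394
gripper_force: 19.5
```

Call:
{"name": "step_arm", "arguments": {"commands": [[[0.14,0.9,0,0,0,0],[0.14,0.9,0,0,0,0],[0.14,0.9,0,0,0,0],[0.14,0.9,0,0,0,0],[0.14,0.9,0,0,0,0]]]}}

```text
time: 80.3
position: [0.5201, 0.2873, 0.1358]
tcp_rot: [0.225, 3.133, 0.0]
contact_force: [0.3, 0.6, -0.7]
grip_width: 0.0393
gripper_force: 19.5
```

Call:
{"name": "step_arm", "arguments": {"commands": [[[0.14,0.9,0,0,0,0],[0.1,0.1,0,0,0,0],[0,0,0,0,0,0],[0,0,0,0,0,0],[0,0,0,0,0,0]]]}}

```text
time: 80.8
position: [0.5179, 0.3111, 0.1352]
tcp_rot: [-0.226, -3.133, 0.001]
contact_force: [-0.6, -0.5, 0.1]
grip_width: 0.0392
gripper_force: 19.5
```

```bash
python3 -c "
from h import *
to((.52,.313,.0118),1.424)"
```

```text
pos [0.5179 0.3111 0.1352] tooly yaw 1.4268 tilt [-2.e-04 -3.e-04 -1.e+00] t 80.8
  shift units [-0.071  0.089  4.935]  turn z units 0.0019
```

Call:
{"name": "step_arm", "arguments": {"commands": [[[-0.05,0.08,0.9,0,0,0],[0,0,0.9,0,0,0],[0,0,0.9,0,0,0],[0,0,0.9,0,0,0],[0,0,0.6,0,0,0]]]}}

```text
time: 81.3
position: [0.519, 0.3127, 0.0286]
tcp_rot: [-0.226, -3.132, 0.002]
contact_force: [-0.2, -0.4, -0.4]
grip_width: 0.0391
gripper_force: 19.5
```

Call:
{"name": "step_arm", "arguments": {"commands": [[[0,0,0.4,0,0,0],[0,0,0.22,0,0,0],[0,0,0.06,0,0,0],[0,0,0,0,0,0],[0,0,0,0,0,0]]]}}

```text
time: 81.8
position: [0.52, 0.3142, 0.0138]
tcp_rot: [0.225, 3.132, 0.001]
contact_force: [-0.0, -1.7, -1.0]
grip_width: 0.0393
gripper_force: 19.6
```

Call:
{"name": "step_arm", "arguments": {"commands": [[[0,0,0,0,0,0],[0,0,0,0,0,0],[0,0,0,0,0,0]]], "gripper": 0.6}}

```text
time: 82.1
position: [0.5196, 0.314, 0.0133]
tcp_rot: [0.225, 3.133, 0.0]
contact_force: [-0.1, -0.3, -0.4]
grip_width: 0.0508
gripper_force: 0.0
```

Call:
{"name": "step_arm", "arguments": {"commands": [[[0,0,-0.3,0,0,0],[0,0,-0.8,0,0,0],[0,0,-1,0,0,0],[0,0,-1,0,0,0],[0,0,-1,0,0,0]]]}}

```text
time: 82.6
position: [0.5194, 0.3138, 0.1171]
tcp_rot: [0.225, 3.133, 0.0]
contact_force: [0.3, -0.5, 0.4]
grip_width: 0.0512
gripper_force: 0.0
```

Call:
{"name": "step_arm", "arguments": {"commands": [[[0.8,0,-1,0,0,0],[0.9,0,-1,0,0,0],[0.9,0,-1,0,0,0],[0.9,0,0,0,0,0],[0.9,0,0,0,0,0]]]}}

```text
time: 83.1
position: [0.4102, 0.3299, 0.1922]
tcp_rot: [0.225, 3.132, 0.003]
contact_force: [-0.1, 0.6, -0.4]
grip_width: 0.0516
gripper_force: 0.0
```

Call:
{"name": "step_arm", "arguments": {"commands": [[[0,0,0,0,0,0],[0,0,0,0,0,0],[0,0,0,0,0,0]]]}}

```text
time: 83.4
position: [0.4114, 0.3297, 0.1908]
tcp_rot: [0.225, 3.133, 0.001]
contact_force: [0.4, -0.6, -0.1]
grip_width: 0.0512
gripper_force: 0.0
```

```bash
python3 -c "
from dots import *
s,im=grab('wrist'); cv2.imwrite('pics/w20.png',im[:,:,::-1]); print(s['position'])
G=[(.5714,.3601),(.4722,.351),(.5769,.2759),(.52,.313)]
for p in G: print(proj('wrist',np.array([*p,.034]),s).round(0))
for r in dots(im,s,.034,G): print(r)
g=cv2.cvtColor(im,cv2.COLOR_RGB2GRAY)
for P in [(.594,.1255,.087),(.593,.125,.055)]: print('pin',proj('wrist',np.array(P),s).round(1))
u,v=proj('wrist',np.array([.594,.1255,.087]),s).round().astype(int); print(g[v-24:v+25:3,max(u-24,0):u+25:3])"
```

```text
[0.4113704  0.32966933 0.19083541]
[369. 360.]
[350. 276.]
[291. 374.]
[318. 324.]
(array([369.5       , 360.79166667]), array([0.57218479, 0.36025034, 0.034     ]))
(array([350.19672131, 275.96721311]), array([0.47266249, 0.35135942, 0.034     ]))
(array([290.97674419, 374.81395349]), array([0.57797581, 0.27583212, 0.034     ]))
(array([319.85454545, 323.70909091]), array([0.52025414, 0.3152441 , 0.034     ]))
pin [137.8 441.1]
pin [151.5 414.9]
[[ 22  22  20  22  23  23  21 106  24  24  25  25  30  29  31  30  29]
 [ 23  23  23  22  21  23  23  22  23  25  23  26  22  27  22  25  25]
 [ 22  24  23  23  22  22  23  26  26  24  23  26  23  25  24  24  22]
 [ 22  23  23  24  22  22  25  22  21  24  25  24  25  25  23  21  23]
 [ 24  22  22  20  22  23  24  25  24  23  24  24  21  25  23  23  23]
 [ 23  23  22  23  22  23  24  25  25  25  22  21  25  22  22  24  23]
 [ 23  23  22  23  23  24  21  23  24  23  24  24  23  23  25  23  22]
 [ 22  23  23  21  23  24  21  23  25  22  23  24  23  23  22  25  21]
 [ 24  22  21  24  23  23  23  23  25  25  23  21  23  22  22  23  23]
 [ 23  23  23  23  22  24  24  23  25  22  21  25  23  23  22  24  22]
 [ 23  25  23  20  22  23  24  24  24  24  24  24  25  25  24  21 131]
 [ 22  22  20  21  23  23  23  22  21  22  23  22  23  22  21  88 134]
 [ 23  23  23  25  22  23  22  22  24  22  22  21  22  23  20  69 135]
 [ 21  21  24  23  21  22  21  24  23  23  24  25  24  21  12  15 134]
 [ 23  22  21  23  23  22  22  23  21  23  22  21  23  13  14  11 136]
 [ 22  24  22  22  24  22  23  22  22  24  21  22  17  15  11  13 127]
 [ 22  23  24  21  24  23  21  22  20  22  22  21  12  16  13   8 104]]
```

```bash
python3 -c "
from h import *
t=cams.get_image('top'); a=cv2.imread('pics/t12.png')[:,:,::-1]
d=np.abs(t.astype(int)-a).max(2); print('pin area diff',d[200:225,240:272].max(), 'paddle-side tray rim',d[205:245,344:350].max())
print(read_state()['contact_force'])
from workcell import order
print(order.sign_off())"
```

```text
pin area diff 8 paddle-side tray rim 7
[-0.34203492 -0.64518146 -0.19056825]
the job is handed in; nothing more can be done
None
```

The job is handed in: the pin is parked in the notch, the shuttle was held home for about 2.5 s and is back out, and all four pulleys stand on the finished tray's floor. One pulley that was knocked aside on the shuttle was recovered, grip force on the pulleys stayed near 20 N a finger, and the run took about 84 s; I have not seen the judge's verdict.

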